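# Lay out an inspected hook's swivel and latch parts on their pins

### The arm

A 6-joint arm with a two-finger parallel gripper is mounted at the origin on the work surface. World frame = base frame: x ahead of the robot, y to its left, z up, the work surface at z = 0. Lengths are in m, angles in rad, forces in N, time in s.
With the tool pointing down it reaches from about 0.375 to 0.9 m from the base axis. Payload 3.1 kg.
Tool frame: the origin (TCP) lies at the very end of the fingers, on their centre line; the grasp point (between the pads) lies 19 mm behind it (manip.grasp_offset is the distance from the TCP to the grasp point, in m); y points along the fingers, z is the direction in which the jaws open and shut, and the axes are right-handed (so a half turn about y gives the same grasp; the last joint's range is limited). The gripper opens to 85 mm and grips with 20 to 120 N. Pads are 22 mm wide; open, the fingers measure 114 mm over their backs; the gripper's body (76 mm by 85 mm) begins 54 mm behind the grasp point. The pads swing forward as they close: fully open they stand 13 mm farther back than shut.
Start: joints at [0.988, 0.527, 1.433, -0, 1.181, -0.178], TCP at [0.246, 0.574, 0.199] pointing down, gripper open.
Joint ranges: [-3.08, 3.08], [-0.75, 2.2], [0.22, 2.44], [-1.43, 4.57], [0, 2.65], [-2.85, 2.85]. Speed limits (rad/s): [2.79, 2.79, 3.14, 3.14, 3.14, 3.14].

### API

Orientations are given as a unit quaternion [x, y, z, w].
In Python, from station import manip gives the robot as it stands.
- The arm moves only by the tool apply_moves, never from a script. Its argument "motion" is a list of rows, each a list of 5 numbers: the finger opening in mm, from 0 to 85.4, then the shift along the tool's x, y, z in units of 30 mm (1.0 is 30 mm), then the turn about the tool's y in units of 10 degrees (1.0 is 10 degrees). In form: [[fingers, x, y, z, twist], ...]. A call has 1 to 12 rows; each row is the pose to reach, as a shift and turn from the pose commanded when the call began, along the tool's axes at that moment; what a row does not reach only later rows make up. A row lasts 1/8 s, in which the tool goes at most 62.5 mm and 10.7 degrees, less where a joint would pass 70% of its speed; a pose out of reach is approached as far as the arm can. A call with a gripper value outside its range is refused whole. The fingers move at their own pace and stop on an object; "squeeze" is the grip in N (left out, the last holds). Time passes only in rows, so rows that repeat a pose let the fingers close. It gives the time, the measured TCP pose, the force and the opening at its end, in the units of the state.
- manip.sense(): the state, without advancing time (a new reading comes with each control period).
- manip.snapshot(name): name is "side" or "top" or "wrist"; returns the picture (384x512x3 uint8, red, green, blue); there is no depth.
- manip.get_calibration(name): a dict with "intrinsics" (3x3 intrinsics, pixels), "extrinsics" (4x4, takes a point from camera to world coordinates). Camera axes: x right, y up, looking along -z (the intrinsics and any distortion apply to the point x, -y, -z); pixel columns grow to the right and rows downward; lengths in m; the calibration is good to about 2 mm. A picture is of the moment at which its call begins: read the wrist's pose just before it. get_calibration takes no time and is no camera call; for the wrist camera it gives the pose at the moment of the call.
- manip.sign_off(): hands the job in, once; it reports no verdict.
The state is a dict: "t": time; "q": joint angles; "qd": joint speeds; "tau": joint torques, N m; "tcp_pos": TCP position; "tool_rot": TCP orientation; "force": force on the tool from outside, world axes, zero at the start; "ft_torque": the same for the moment, N m; "finger_gap": opening from 0.0 (shut) to 1.0 (fully open).
Only numpy, scipy, OpenCV 4.12 (cv2) and the standard library are available. Lean on these libraries where they do the work, as an engineer would, in place of code of your own. Each camera call takes 0.05 s, during which the arm holds its last target.

### The job

Put the crane hook's parts on the inspection pins in their order of assembly: on the tall pin, from the bottom up, the steel thrust ring, the black rubber grommet and the copper washer stack; on the short pin, the latch arm's eye with the arm lying flat along its plate, and the hex nut on top of the eye. Every part lies flat and fully down on the one below. Leave the spring scale hook and the shackle where they lie.

Things in the scene. Friction and masses are not known exactly. Their poses are not given: they have to be found in the camera images.
- ring_center (a point): Steel thrust ring: plain bright round ring, outer diameter 60 mm, hole 28 mm, 14 mm high, about 0.24 kg, lying flat. Point: centre point of the part, half-way up, on the hole's axis; z up.
- grommet_center (a point): Black rubber grommet: round, flanges 52 mm in diameter at top and bottom (6 mm thick each) with a 44 mm neck between, hole 28 mm, 18 mm high, about 40 g, lying flat. Point: centre point of the part, half-way up, on the hole's axis; z up.
- washers_center (a point): Copper washer stack: four copper washers bonded into one piece, outer diameter 44 mm, hole 28 mm, 14 mm high, about 0.11 kg, lying flat. Point: centre point of the part, half-way up, on the hole's axis; z up.
- latch_center (a point): Forged dark steel latch arm lying flat: 100 mm long, 14 mm thick, about 0.19 kg. An eye of 40 mm outer diameter with a 28 mm hole at one end, a straight shank 20 mm wide, and a rounded nose 28 mm wide at the other end. Point: middle of the length and width, half-way up; x runs along the arm to the nose, z up. The eye's centre lies at x = -30 mm; the shank runs from x = -14 to about +24 mm and balances near the point, so it can be gripped there across y.
- nut_center (a point): Steel hex nut: 40 mm across the flats (46 mm over the corners), smooth 28 mm hole, 20 mm high, about 0.12 kg, lying flat. Point: centre point of the part, half-way up, on the hole's axis; z up. Pairs of flats face along its x axis and at +-60 degrees to it.
- stand: Tall-pin stand, fixed: dark steel disc 84 mm in diameter, 8 mm thick, with an upright steel pin 18 mm in diameter at its centre; pin top, a short cone to 8 mm in diameter, is 54 mm above the table. Origin: on the pin's axis at table height; z up.
- plate: Short-pin plate, fixed: dark steel rectangle 124 x 60 mm, 8 mm thick, long side along its x, with an upright steel pin 18 mm in diameter near one end, on the long centre line at x = -30 mm; pin top, a short cone to 8 mm, is 40 mm above the table. Origin: centre of the plate at table height; z up. With the latch arm's eye on the pin and the arm along +x, the arm's point lies over this origin.
- scalehook_center (a point): Bystander, to be left alone: bright steel spring scale hook, loose, lying flat, about 90 mm long and 47 mm wide, 9 mm thick, with a small eye. Point: about the middle of it, half-way up.
- shackle_center (a point): Bystander, to be left alone: loose steel bow shackle with its cross pin, lying flat, about 70 x 68 mm, 14 mm thick. Point: about the middle of it, half-way up.
Not all that is in view belongs to the job. Of the things that look like the part that bears washers_center, take the one that is nearest to the robot's base at the start.

How it is judged:
At the end, for the whole second after the job is handed in: Tall pin, bottom up: ring, grommet, washers, centres within 8 mm of its axis. Latch arm on the plate, eye on the short pin, centre within 14 mm, along the plate within 0.3 rad. Nut over the pin on the eye within 8 mm. All seated within 3 mm in height and at rest; scale hook and shackle left alone (horizontal distance between each of ring_center, grommet_center, washers_center and stand below 0.008 m and z of ring_center in the frame of stand between 0.012 and 0.018 m and z of grommet_center in the frame of stand between 0.028 and 0.034 m and z of washers_center in the frame of stand between 0.044 and 0.05 m and horizontal distance between latch_center and plate below 0.014 m and angle between the x axis of latch_center and the x axis of plate, either way round below 0.3 rad and z of latch_center in the frame of plate between 0.012 and 0.018 m and x of nut_center in the frame of plate between -0.038 and -0.022 m and y of nut_center in the frame of plate between -0.008 and 0.008 m and z of nut_center in the frame of plate between 0.029 and 0.035 m and linear speed of each of ring, grommet, washers, latch, nut below 0.01 m/s); the robot touches nothing.
It fails at once if the spring scale hook shifted by more than 20 mm (distance of scalehook_center from where it was at the start of the episode above 0.02 m).
It fails at once if the shackle shifted by more than 20 mm (distance of shackle_center from where it was at the start of the episode above 0.02 m).
It also fails if it takes over 144 s, if anything falls off the work surface, if the arm or the gripper's body presses on something with over 40 N, if the wrist force passes 120 N, or if a joint passes its speed limit or range.

## Working session

There is one attempt and no reset: what is moved stays moved. The work goes in short steps, Python scripts to look and compute and a tool call to move; the robot and the scene stay as the last step left them, time stands still between calls to the robot, and variables do not carry over. Pictures are saved under pics/ and viewed, and the job is handed in when it is done.

Besides the shell and the picture viewer there is one more tool, called after "Request:" in YAML: its name, and indented under it one key for each argument. apply_moves: Moves the arm, as the interface text tells. Its arguments: {"type":"object","properties":{"motion":{"type":"array"},"squeeze":{"type":"number"}},"required":["motion"]}

```bash
ls; mkdir -p pics; python3 - <<'E'
from station import manip
import cv2,numpy as np
for n in ["side","top","wrist"]:
    c=manip.get_calibration(n); im=manip.snapshot(n); cv2.imwrite(f"pics/{n}0.png",im[:,:,::-1])
    print(n,np.round(c["intrinsics"],1).tolist(),np.round(c["extrinsics"],3).tolist(),[k for k in c])
s=manip.sense();print(s)
E
```

```text
pics
side [[400.0, 0.0, 257.6], [0.0, 400.0, 192.0], [0.0, 0.0, 1.0]] [[-0.909, 0.323, -0.264, 0.235], [-0.417, -0.699, 0.581, 0.668], [0.003, 0.638, 0.77, 0.912], [0.0, 0.0, 0.0, 1.0]] ['intrinsics', 'extrinsics']
top [[374.9, 0.0, 262.0], [0.0, 374.9, 192.6], [0.0, 0.0, 1.0]] [[0.006, 0.987, -0.16, 0.332], [-1.0, 0.004, -0.012, -0.022], [-0.011, 0.16, 0.987, 1.184], [0.0, 0.0, 0.0, 1.0]] ['intrinsics', 'extrinsics']
wrist [[293.5, 0.0, 256.0], [0.0, 293.5, 195.4], [0.0, 0.0, 1.0]] [[0.393, -0.878, -0.272, 0.174], [0.919, 0.375, 0.119, 0.605], [-0.002, -0.297, 0.955, 0.372], [0.0, 0.0, 0.0, 1.0]] ['intrinsics', 'extrinsics']
{'t': 0.15, 'q': array([ 9.87507667e-01,  5.28274932e-01,  1.43361551e+00, -1.33099783e-05,
        1.18143256e+00, -1.78518382e-01]), 'qd': array([ 0.00056189, -0.00147789, -0.00228347,  0.0005889 , -0.00082832,
        0.00043486]), 'tau': array([ 6.19952025e-04, -4.42740762e+01, -1.78276777e+01, -2.05570336e-04,
        5.63074689e-03,  1.73707593e-05]), 'tcp_pos': array([0.24577114, 0.57397686, 0.19794238]), 'tool_rot': array([ 0.69324433, -0.14235454,  0.14190776, -0.69210524]), 'force': array([ 0.62876373, -0.5038448 , -0.49317014]), 'ft_torque': array([-0.00400445,  0.03532375,  0.00729715]), 'finger_gap': 0.9997211040574236}
```

View pics/top0.png

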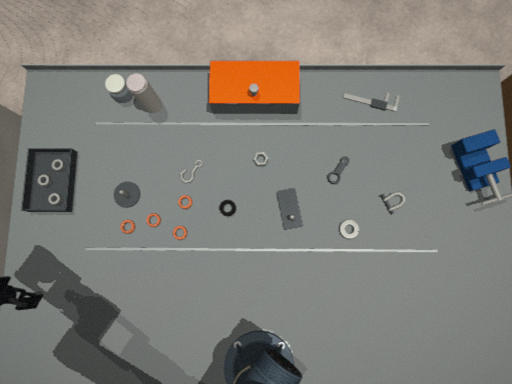

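View pics/side0.png

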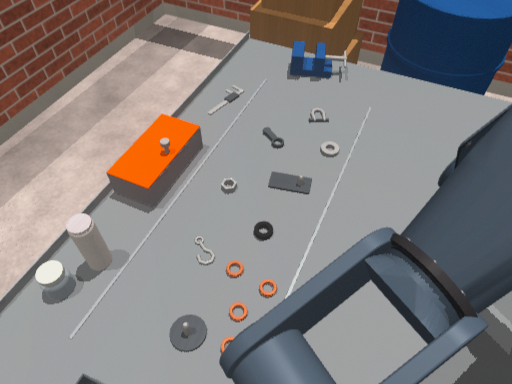

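View pics/wrist0.png

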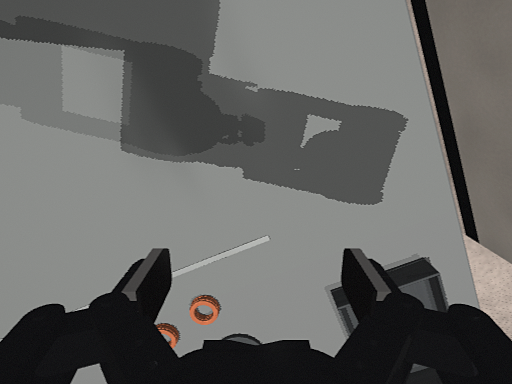

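Four orange/copper rings lie at top pixels (185,202), (153,220), (128,227) and (180,232). Next I localise everything by masks and rays.

```bash
cat > h.py <<'E'
from station import manip
import cv2,numpy as np
def ray(c,uv):
    K=c["intrinsics"];E=c["extrinsics"]
    p=np.linalg.inv(K)@np.array([uv[0],uv[1],1.]); d=np.array([p[0],-p[1],-p[2]])
    return E[:3,3],E[:3,:3]@d
def onplane(c,uv,z):
    o,d=ray(c,uv); return o+d*(z-o[2])/d[2]
def proj(c,P):
    E=c["extrinsics"]; q=E[:3,:3].T@(np.array(P)-E[:3,3]); 
    x=c["intrinsics"]@np.array([q[0],-q[1],-q[2]]); return x[:2]/x[2]
def tri(c1,u1,c2,u2):
    A=[];b=[]
    M=np.zeros((3,3));v=np.zeros(3)
    for c,u in((c1,u1),(c2,u2)):
        o,d=ray(c,u);d=d/np.linalg.norm(d);Pm=np.eye(3)-np.outer(d,d);M+=Pm;v+=Pm@o
    return np.linalg.solve(M,v)
def rect(c,im,x0,x1,y0,y1,z,mpp=0.0005):
    # rectified view of the plane z: columns = -y, rows = -x (as seen from above)
    W=int((y1-y0)/mpp);H=int((x1-x0)/mpp)
    src=np.float32([proj(c,[x1,y1,z]),proj(c,[x1,y0,z]),proj(c,[x0,y0,z]),proj(c,[x0,y1,z])])
    dst=np.float32([[0,0],[W,0],[W,H],[0,H]])
    return cv2.warpPerspective(im,cv2.getPerspectiveTransform(src,dst),(W,H),flags=cv2.INTER_CUBIC)
E
python3 - <<'E'
from h import *
c=manip.get_calibration("top");im=cv2.imread("pics/top0.png")
hsv=cv2.cvtColor(im,cv2.COLOR_BGR2HSV)
m=cv2.inRange(hsv,(0,120,80),(15,255,255));m[:130]=0
n,l,s,ce=cv2.connectedComponentsWithStats(m)
for i in range(1,n):
    if s[i,4]>20:
        x,y,w,h,a=s[i];u=(x+(w-1)/2,y+(h-1)/2);p=onplane(c,u,.007);print("cop",s[i],p.round(4),np.hypot(*p[:2]).round(3))
cs=manip.get_calibration("side");im=cv2.imread("pics/side0.png")
hsv=cv2.cvtColor(im,cv2.COLOR_BGR2HSV)
m=cv2.inRange(hsv,(0,120,80),(15,255,255));m[:240]=0
n,l,s,ce=cv2.connectedComponentsWithStats(m)
for i in range(1,n):
    if s[i,4]>20:
        x,y,w,h,a=s[i];u=(x+(w-1)/2,y+(h-1)/2);p=onplane(cs,u,.007);print("side",s[i],p.round(4))
im=cv2.imread("pics/top0.png")
cv2.imwrite("pics/crop_a.png",cv2.resize(im[145:250,100:300],None,fx=4,fy=4,interpolation=2))
cv2.imwrite("pics/crop_b.png",cv2.resize(im[145:250,240:420],None,fx=4,fy=4,interpolation=2))
E
```

```text
cop [178 195  14  14  88] [0.4924 0.2383 0.007 ] 0.547
cop [147 213  14  14  88] [0.4347 0.3341 0.007 ] 0.548
cop [121 220  14  13  95] [0.4138 0.4151 0.007 ] 0.586
cop [173 226  14  14  88] [0.3943 0.2502 0.007 ] 0.467
side [226 261  17  16 156] [0.4948 0.2386 0.007 ]
side [259 279  18  18 174] [0.3966 0.2509 0.007 ]
side [229 302  18  19 177] [0.4366 0.3355 0.007 ]
side [221 337  13  16  77] [0.4232 0.4151 0.007 ]
```

View pics/crop_a.png

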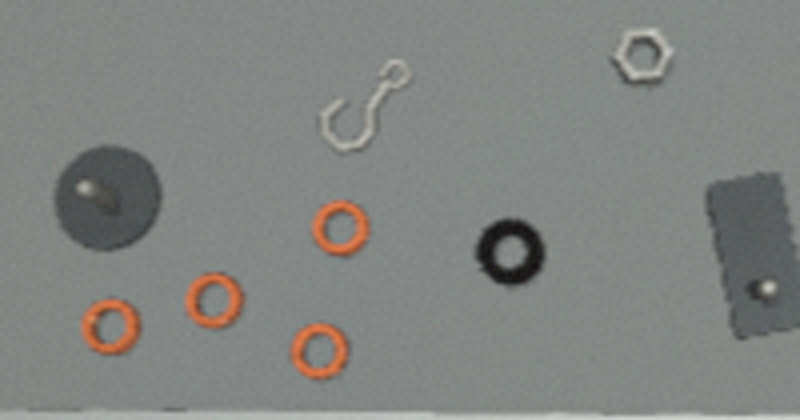

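View pics/crop_b.png

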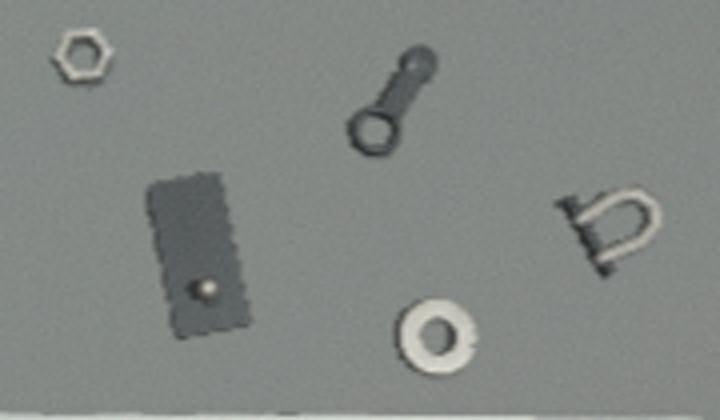

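Of the four copper-coloured rings, the one at top (180,232), 0.467 m from the base, is nearest (the others are at 0.547, 0.548 and 0.586 m). The crop shows it clearly at (321,351). Next I measure the rest.

```bash
cat > m.py <<'E'
from h import *
def comps(name,im,lo,hi,region):
    g=cv2.cvtColor(im,cv2.COLOR_BGR2GRAY)
    m=cv2.inRange(g,lo,hi);mm=np.zeros_like(m);x,y,w,h=region;mm[y:y+h,x:x+w]=m[y:y+h,x:x+w]
    cs,_=cv2.findContours(mm,cv2.RETR_EXTERNAL,cv2.CHAIN_APPROX_NONE)
    c=max(cs,key=cv2.contourArea);return c
E
python3 - <<'E'
from m import *
R={"top":dict(ring=(333,213,35,33,170,255,.014),grom=(213,194,30,30,0,75,.009),nut=(248,147,26,24,155,255,.02),stand=(105,175,42,40,0,105,.008),plate=(265,178,46,60,0,105,.008),latch=(322,150,34,40,0,98,.007)),
"side":dict(ring=(315,135,32,26,170,255,.014),grom=(248,215,32,30,0,75,.009),nut=(215,172,28,24,155,255,.02),stand=(160,308,55,50,0,105,.008),plate=(260,165,60,36,0,105,.008),latch=(258,122,32,30,0,98,.007))}
for n in R:
    c=manip.get_calibration(n);im=cv2.imread(f"pics/{n}0.png");g=cv2.cvtColor(im,cv2.COLOR_BGR2GRAY)
    for k,(x,y,w,h,lo,hi,z) in R[n].items():
        ct=comps(n,im,lo,hi,(x,y,w,h)); b=cv2.boundingRect(ct)
        el=cv2.minAreaRect(ct)
        u=el[0]
        P=np.array([onplane(c,q[0],z)[:2] for q in ct]).astype(np.float32)
        r=cv2.minAreaRect(P*1000); (cx,cy),rad=cv2.minEnclosingCircle(P*1000)
        box=cv2.boxPoints(r)
        print(n,k,"bb",b,"A",cv2.contourArea(ct),"minrect",np.round(r[0],1),np.round(r[1],1),round(r[2],1),"circ",round(cx,1),round(cy,1),round(rad,1))
    cv2.imwrite(f"pics/{n}_z.png",cv2.resize(im[115:245,210:350] if n=="side" else im[150:250,260:400],None,fx=5,fy=5,interpolation=2))
    print(n,"stand patch",g[(190 if n=="top" else 330),(120 if n=="top" else 195)])
E
```

```text
top ring bb (341, 220, 18, 18) A 235.5 minrect [ 409.4 -280. ] [52.7 53.3] 0.3 circ 408.8 -279.4 28.5
top grom bb (219, 200, 17, 16) A 189.5 minrect [473.7 102.6] [47.7 50.7] 0.3 circ 473.0 102.6 26.5
top nut bb (254, 152, 14, 13) A 110.0 minrect [632.   -2.2] [39.4 41.5] 0.2 circ 632.8 -2.2 22.0
top stand bb (114, 181, 27, 27) A 515.5 minrect [515.  423.6] [84.4 81.7] 46.9 circ 515.3 424.3 43.1
top plate bb (276, 188, 27, 42) A 702.0 minrect [472.6 -91.8] [126.1  62. ] 11.4 circ 471.9 -92.8 66.7
top latch bb (327, 157, 22, 27) A 231.5 minrect [ 596.3 -253.4] [ 39.1 101.4] 50.9 circ 598.4 -250.8 50.8
top stand patch 118
side ring bb (321, 141, 18, 13) A 158.5 minrect [ 411.9 -279.5] [54.6 56.6] 17.3 circ 411.0 -279.8 29.1
side grom bb (254, 222, 19, 18) A 249.5 minrect [475.  102.8] [49.1 55.6] 24.8 circ 473.7 102.2 29.5
side nut bb (215, 172, 28, 24) A 621.0 minrect [633.9  -0. ] [81.5 91.6] 26.1 circ 633.9 -0.0 61.3
side stand bb (170, 315, 37, 37) A 780.5 minrect [515.6 428.5] [81.5 82.4] 32.6 circ 516.1 429.0 42.2
side plate bb (268, 172, 44, 22) A 588.0 minrect [473.6 -88.6] [123.4  63.3] 11.7 circ 473.7 -89.3 66.7
side latch bb (263, 128, 21, 21) A 162.0 minrect [ 598.6 -251.4] [ 43.5 103.7] 51.2 circ 601.5 -247.8 52.0
side stand patch 93
```

View pics/side_z.png

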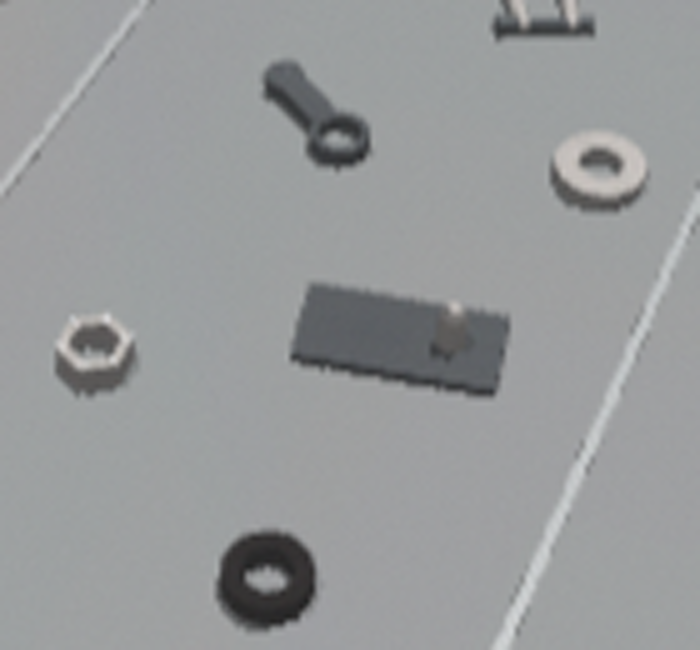

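```bash
cat > go.py <<'E'
from h import *
from scipy.spatial.transform import Rotation as Ro
def plan(x,y,z,jaw=None,s=None):
    """print units to go; jaw = wanted world angle (deg) of the jaw axis, mod 180"""
    s=s or manip.sense();R=Ro.from_quat(s["tool_rot"]).as_matrix()
    d=R.T@(np.array([x,y,z])-s["tcp_pos"])/0.03
    tw=0
    cur=np.degrees(np.arctan2(R[1,2],R[0,2]))
    if jaw is not None:
        dl=(jaw-cur+90)%180-90   # world +z turn
        tw=-dl/10               # tool y points down
    up=R.T@np.array([0,0,1])/0.03
    print("t",round(s["t"],2),"tcp",s["tcp_pos"].round(4),"jaw",round(cur,1),"tooly",R[:,1].round(3),"gap",round(s["finger_gap"]*85.4,1),"F",s["force"].round(1),"q1,q6",s["q"][[0,5]].round(2))
    print("  final shift",d.round(3),"twist",round(tw,2),"| 0.1m up =",(up*.1).round(3))
E
python3 - <<'E'
from go import *
plan(.4105,-.2797,.12)
plan(.4105,-.2797,.12,-60)
E
```

```text
t 0.15 tcp [0.2458 0.574  0.1979] jaw 66.8 tooly [-0.001 -0.001 -1.   ] gap 85.4 F [ 0.6 -0.5 -0.5] q1,q6 [ 0.99 -0.18]
  final shift [ 16.254   2.634 -23.99 ] twist 0 | 0.1m up = [-1.000e-03 -3.333e+00 -6.000e-03]
t 0.15 tcp [0.2458 0.574  0.1979] jaw 66.8 tooly [-0.001 -0.001 -1.   ] gap 85.4 F [ 0.6 -0.5 -0.5] q1,q6 [ 0.99 -0.18]
  final shift [ 16.254   2.634 -23.99 ] twist -5.32 | 0.1m up = [-1.000e-03 -3.333e+00 -6.000e-03]
```

```bash
python3 - <<'E'
from go import *
plan(.5,.1,.2); plan(.36,-.27,.2);plan(.4105,-.2797,.2)
E
```

```text
t 0.15 tcp [0.2458 0.574  0.1979] jaw 66.8 tooly [-0.001 -0.001 -1.   ] gap 85.4 F [ 0.6 -0.5 -0.5] q1,q6 [ 0.99 -0.18]
  final shift [ 14.011  -0.054 -11.185] twist 0 | 0.1m up = [-1.000e-03 -3.333e+00 -6.000e-03]
t 0.15 tcp [0.2458 0.574  0.1979] jaw 66.8 tooly [-0.001 -0.001 -1.   ] gap 85.4 F [ 0.6 -0.5 -0.5] q1,q6 [ 0.99 -0.18]
  final shift [ 14.579  -0.031 -24.36 ] twist 0 | 0.1m up = [-1.000e-03 -3.333e+00 -6.000e-03]
t 0.15 tcp [0.2458 0.574  0.1979] jaw 66.8 tooly [-0.001 -0.001 -1.   ] gap 85.4 F [ 0.6 -0.5 -0.5] q1,q6 [ 0.99 -0.18]
  final shift [ 16.253  -0.032 -23.994] twist 0 | 0.1m up = [-1.000e-03 -3.333e+00 -6.000e-03]
```

Request:
apply_moves:
  motion:
    - [85,14,0,-11.2,0]
    - [85,14,0,-11.2,0]
    - [85,14,0,-11.2,0]
    - [85,14,0,-11.2,0]
    - [85,14,0,-11.2,0]
    - [85,14,0,-11.2,0]
    - [85,14,0,-11.2,0]
    - [85,14,0,-11.2,0]
    - [85,14,0,-11.2,0]
    - [85,14,0,-11.2,0]

```text
t: 1.4
tcp_pos: [0.5014, 0.0978, 0.1986]
tool_rot: [0.692, -0.143, 0.144, -0.692]
force: [-0.3, 0.6, 0.3]
finger_gap: 1.001
```

```bash
python3 - <<'E'
from go import *
plan(.5,.1,.2); plan(.4105,-.2797,.15)
c=manip.get_calibration("wrist");s=manip.sense()
p=s["tcp_pos"];print(proj(c,p),proj(c,[p[0],p[1],0]))
E
```

```text
t 1.4 tcp [0.5014 0.0978 0.1986] jaw 66.5 tooly [ 0.001 -0.    -1.   ] gap 85.5 F [-0.3  0.6  0.3] q1,q6 [-0.03 -1.19]
  final shift [-0.073 -0.048  0.05 ] twist 0 | 0.1m up = [ 3.000e-03 -3.333e+00  0.000e+00]
t 1.4 tcp [0.5014 0.0978 0.1986] jaw 66.5 tooly [ 0.001 -0.    -1.   ] gap 85.5 F [-0.3  0.6  0.3] q1,q6 [-0.03 -1.19]
  final shift [  2.227   1.62  -12.748] twist 0 | 0.1m up = [ 3.000e-03 -3.333e+00  0.000e+00]
[256.50183445 230.53309085] [256.31496048 167.14342417]
```

Request:
apply_moves:
  motion:
    - [85,2.2,0,-12.75,0]
    - [85,2.2,0,-12.75,0]
    - [85,2.2,0,-12.75,0]
    - [85,2.2,0,-12.75,0]
    - [85,2.2,0,-12.75,0]
    - [85,2.2,0,-12.75,0]
    - [85,2.2,1.6,-12.75,0]
    - [85,2.2,1.6,-12.75,0]
    - [85,2.2,1.6,-12.75,0]

```text
t: 2.52
tcp_pos: [0.4102, -0.2758, 0.1513]
tool_rot: [-0.692, 0.142, -0.141, 0.693]
force: [0.2, 0.0, 0.6]
finger_gap: 0.994
```

```bash
python3 - <<'E'
from go import *
plan(.4105,-.2797,.15)
c=manip.get_calibration("wrist");im=manip.snapshot("wrist")[:,:,::-1].copy();cv2.imwrite("pics/w_ring.png",im)
print(proj(c,[.4105,-.2797,.014]),c["extrinsics"][:3,3])
E
```

```text
t 2.52 tcp [ 0.4102 -0.2758  0.1513] jaw 66.9 tooly [-0.     0.001 -1.   ] gap 84.9 F [0.2 0.  0.6] q1,q6 [-0.82 -1.99]
  final shift [ 0.061  0.043 -0.115] twist 0 | 0.1m up = [-2.000e-03 -3.333e+00  2.000e-03]
[253.08711275 180.49870118] [ 0.33819779 -0.2455225   0.32586192]
```

View pics/w_ring.png

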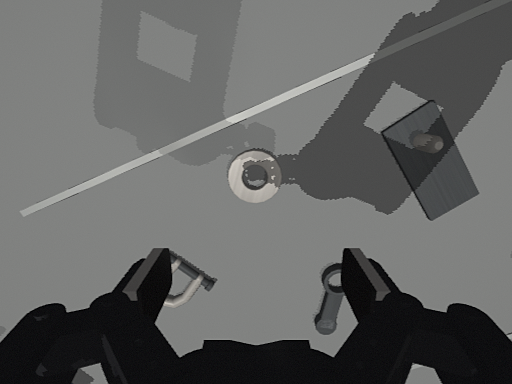

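Ring at (254,176), plate with pin at (428,143), latch eye at (335,278). Fitting the ring and cross-checking in this view.

```bash
python3 - <<'E'
from m import *
c=manip.get_calibration("wrist");im=cv2.imread("pics/w_ring.png");g=cv2.cvtColor(im,cv2.COLOR_BGR2GRAY)
g2=g.copy();m=np.zeros_like(g);cv2.circle(m,(254,176),33,255,-1)
m=cv2.bitwise_and(cv2.inRange(g,148,255),m)
ct=max(cv2.findContours(m,0,1)[0],key=cv2.contourArea);h=cv2.convexHull(ct)
print(cv2.boundingRect(h))
P=np.float32([onplane(c,q[0],.014)[:2]*1000 for q in h]);print(cv2.minEnclosingCircle(P),cv2.fitEllipse(P))
# plate: dark
cv2.imwrite("pics/w_crop.png",cv2.resize(im[90:230,220:490],None,fx=2.9,fy=2.9))
E
```

```text
(228, 151, 50, 52)
((408.4934997558594, -277.8287353515625), 29.00507164001465) ((408.3566589355469, -277.9057312011719), (56.9036865234375, 57.656192779541016), 81.28291320800781)
```

View pics/w_crop.png

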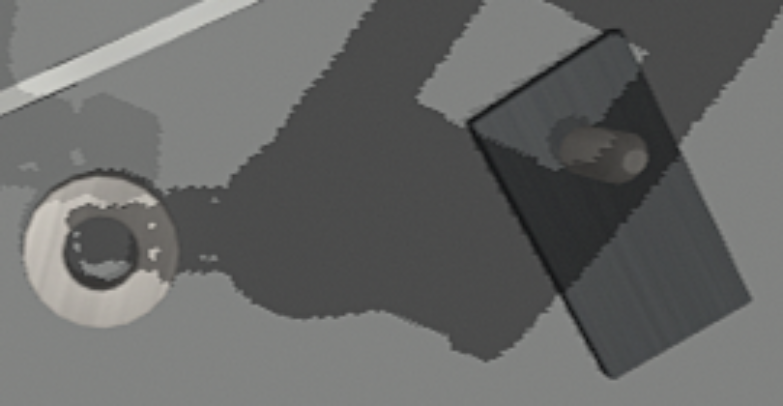

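```bash
python3 - <<'E'
from go import *
plan(.409,-.278,.001)
E
```

```text
t 2.58 tcp [ 0.4107 -0.2762  0.1519] jaw 66.9 tooly [ 0.001 -0.001 -1.   ] gap 84.8 F [0.5 0.3 0.4] q1,q6 [-0.82 -1.99]
  final shift [-0.033  5.029 -0.078] twist 0 | 0.1m up = [ 0.004 -3.333 -0.   ]
```

Request:
apply_moves:
  motion:
    - [80,-0.03,2,-0.08,0]
    - [80,-0.03,4,-0.08,0]
    - [80,-0.03,4.7,-0.08,0]
    - [80,-0.03,5.0,-0.08,0]
    - [80,-0.03,5.0,-0.08,0]
    - [50,-0.03,5.0,-0.08,0]
    - [50,-0.03,5.0,-0.08,0]
    - [50,-0.03,5.0,-0.08,0]
    - [50,-0.03,5.0,-0.08,0]
    - [50,-0.03,5.0,-0.08,0]
  squeeze: 40

```text
t: 3.82
tcp_pos: [0.4081, -0.2793, 0.0008]
tool_rot: [0.693, -0.142, 0.142, -0.693]
force: [0.2, -0.6, -0.6]
finger_gap: 0.583
```

```bash
python3 - <<'E'
from go import *
plan(.409,-.278,.001)
c=manip.get_calibration("wrist");im=manip.snapshot("wrist")[:,:,::-1].copy();cv2.imwrite("pics/w_ring2.png",im)
E
```

```text
t 3.83 tcp [ 0.4081 -0.2793  0.0008] jaw 66.8 tooly [ 0. -0. -1.] gap 49.8 F [ 0.2 -0.6 -0.6] q1,q6 [-0.83 -1.99]
  final shift [ 0.012 -0.007  0.051] twist 0 | 0.1m up = [ 0.    -3.333 -0.   ]
```

View pics/w_ring2.png

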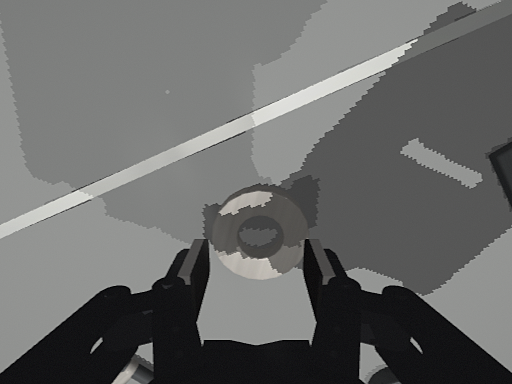

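```bash
python3 - <<'E'
from go import *
s=manip.sense();R=Ro.from_quat(s["tool_rot"]).as_matrix();p=s["tcp_pos"]
c=manip.get_calibration("wrist")
for x in(-11,0,11):
  for h in (0,5,10,15,20,30):
    print(x,h,[proj(c,p+R@np.array([x,-h,z])/1000).round(0).tolist() for z in(-25,25)])
im=cv2.imread("pics/w_ring2.png");g=cv2.cvtColor(im,cv2.COLOR_BGR2GRAY)
cv2.imwrite("pics/w_crop2.png",cv2.resize(im[170:360,150:370],None,fx=3,fy=3))
E
```

```text
-11 0 [[217.0, 215.0], [296.0, 215.0]]
-11 5 [[216.0, 217.0], [297.0, 218.0]]
-11 10 [[215.0, 221.0], [298.0, 221.0]]
-11 15 [[214.0, 224.0], [299.0, 224.0]]
-11 20 [[213.0, 227.0], [300.0, 227.0]]
-11 30 [[210.0, 235.0], [303.0, 235.0]]
0 0 [[218.0, 230.0], [295.0, 231.0]]
0 5 [[217.0, 234.0], [296.0, 234.0]]
0 10 [[216.0, 237.0], [297.0, 237.0]]
0 15 [[215.0, 241.0], [298.0, 241.0]]
0 20 [[214.0, 245.0], [299.0, 245.0]]
0 30 [[211.0, 253.0], [302.0, 253.0]]
11 0 [[218.0, 246.0], [294.0, 246.0]]
11 5 [[217.0, 249.0], [295.0, 249.0]]
11 10 [[216.0, 253.0], [296.0, 253.0]]
11 15 [[215.0, 257.0], [297.0, 257.0]]
11 20 [[214.0, 261.0], [299.0, 261.0]]
11 30 [[212.0, 271.0], [301.0, 271.0]]
```

View pics/w_crop2.png

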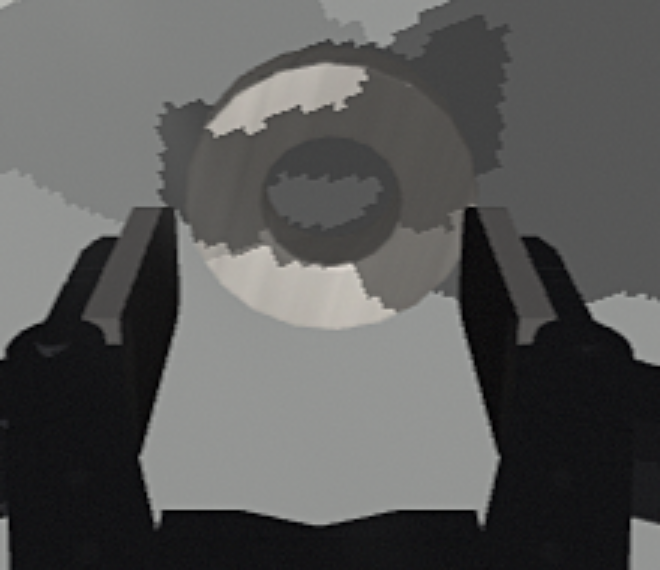

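The fingers look as though they may be above the ring; I test by closing further.

Request:
apply_moves:
  motion:
    - [35,0,0,0,0]
    - [35,0,0,0,0]
    - [35,0,0,0,0]
    - [35,0,0,0,0]
  squeeze: 40

```text
t: 4.38
tcp_pos: [0.4081, -0.2792, 0.0007]
tool_rot: [-0.693, 0.142, -0.142, 0.693]
force: [0.0, -0.4, -0.8]
finger_gap: 0.407
```

```bash
python3 - <<'E'
from go import *
plan(.409,-.278,.001)
c=manip.get_calibration("wrist");im=manip.snapshot("wrist")[:,:,::-1].copy()
cv2.imwrite("pics/w_crop3.png",cv2.resize(im[170:360,150:370],None,fx=3,fy=3))
im=manip.snapshot("side")[:,:,::-1].copy()
cv2.imwrite("pics/side3.png",cv2.resize(im[60:260,200:460],None,fx=3,fy=3))
E
```

```text
t 4.38 tcp [ 0.4081 -0.2792  0.0007] jaw 66.8 tooly [-0.  0. -1.] gap 34.7 F [ 0.  -0.4 -0.8] q1,q6 [-0.83 -1.99]
  final shift [ 0.012 -0.01   0.048] twist 0 | 0.1m up = [-0.    -3.333 -0.   ]
```

View pics/w_crop3.png

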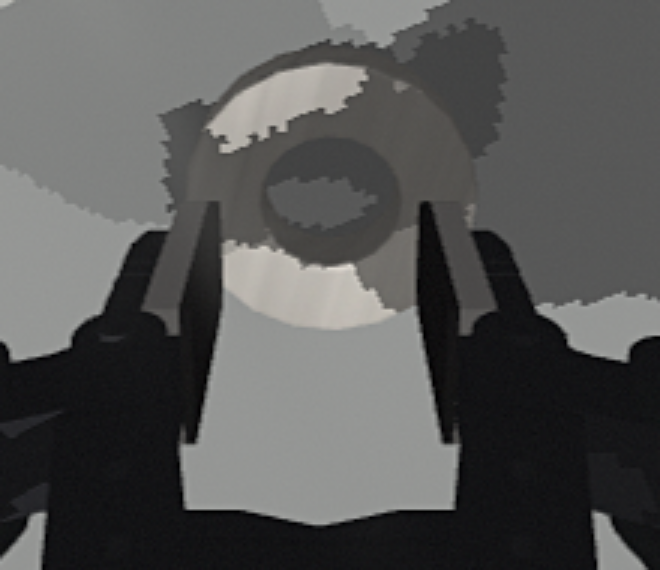

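View pics/side3.png

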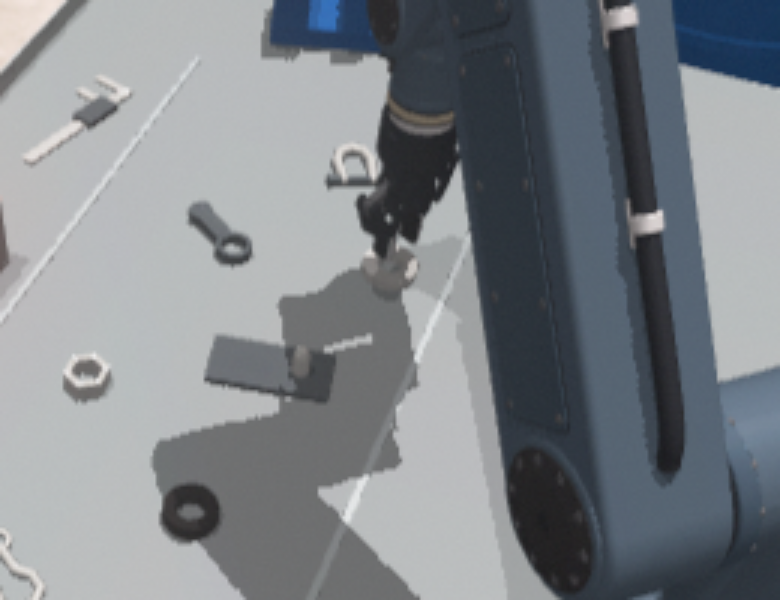

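```bash
python3 - <<'E'
from go import *
print([a for a in dir(manip) if a[0]!='_'],manip.grasp_offset)
im=manip.snapshot("top")[:,:,::-1].copy()
cv2.imwrite("pics/top3.png",cv2.resize(im[170:370,250:450],None,fx=3,fy=3))
E
```

```text
['PlanningError', 'get_calibration', 'grasp_offset', 'sense', 'sign_off', 'snapshot'] 0.0187
```

View pics/top3.png

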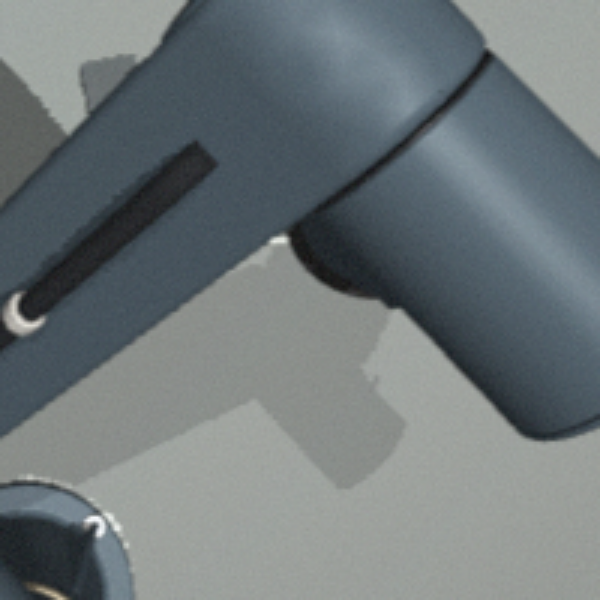

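```bash
python3 - <<'E'
from go import *
s=manip.sense();R=Ro.from_quat(s["tool_rot"]).as_matrix();p=s["tcp_pos"]
c=manip.get_calibration("side")
for h in(0,15,30,45):print(h,[[proj(c,p+R@np.array([x,-h,z])/1000).round(0).tolist() for x in(-11,11)] for z in(-17,17)])
im=manip.snapshot("side")[:,:,::-1].copy()
cv2.imwrite("pics/side4.png",cv2.resize(im[110:170,300:370],None,fx=10,fy=10,interpolation=0))
E
```

```text
0 [[[336.0, 149.0], [331.0, 146.0]], [[329.0, 154.0], [324.0, 151.0]]]
15 [[[337.0, 146.0], [332.0, 143.0]], [[330.0, 151.0], [325.0, 147.0]]]
30 [[[337.0, 143.0], [332.0, 139.0]], [[330.0, 148.0], [325.0, 144.0]]]
45 [[[338.0, 139.0], [333.0, 136.0]], [[331.0, 144.0], [326.0, 141.0]]]
```

View pics/side4.png

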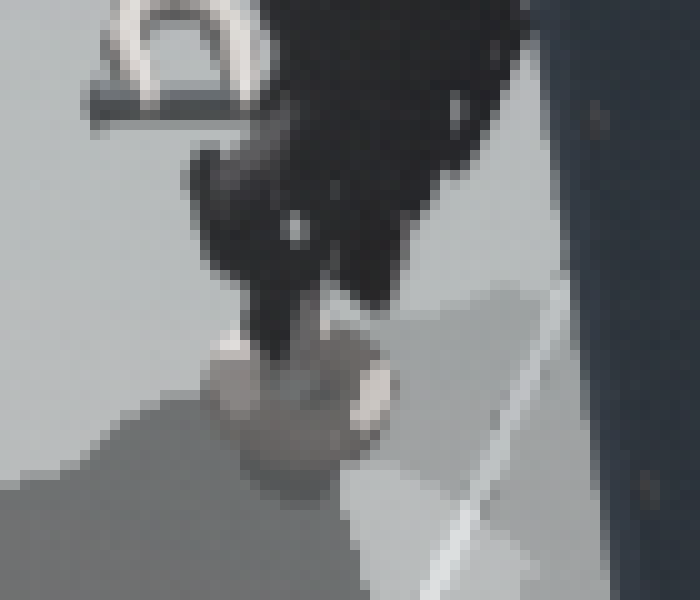

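The fingers closed above the ring: the tips sit about 30 mm above the reported TCP, seen in both the side and wrist views. I open and descend the missing amount step by step, watching the force.

Request:
apply_moves:
  motion:
    - [80,0,0,0,0]
    - [80,0,0,0,0]
    - [80,0,0,0,0]
    - [80,0,0.3,0,0]
    - [80,0,0.5,0,0]
    - [80,0,0.6,0,0]
    - [80,0,0.6,0,0]

```text
t: 5.45
tcp_pos: [0.4079, -0.279, -0.0177]
tool_rot: [-0.692, 0.142, -0.142, 0.693]
force: [0.4, -0.2, 1.0]
finger_gap: 0.936
```

```bash
python3 - <<'E'
from go import *
plan(.409,-.278,.001)
c=manip.get_calibration("wrist");im=manip.snapshot("wrist")[:,:,::-1].copy()
cv2.imwrite("pics/w5.png",im)
im=manip.snapshot("side")[:,:,::-1].copy()
cv2.imwrite("pics/side5.png",cv2.resize(im[110:170,300:370],None,fx=8,fy=8,interpolation=0))
E
```

```text
t 5.45 tcp [ 0.4079 -0.279  -0.0177] jaw 66.8 tooly [-0.001  0.001 -1.   ] gap 80.0 F [ 0.4 -0.2  1. ] q1,q6 [-0.83 -1.99]
  final shift [ 0.021 -0.624  0.045] twist 0 | 0.1m up = [-3.000e-03 -3.333e+00  1.000e-03]
```

View pics/w5.png

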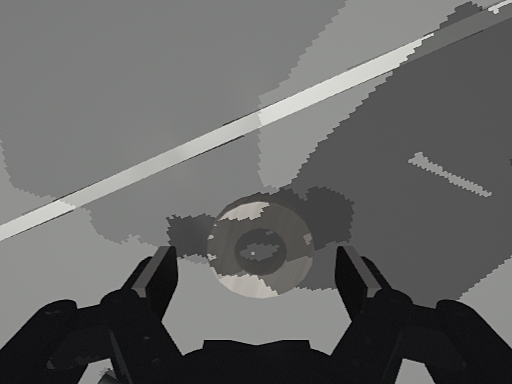

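View pics/side5.png

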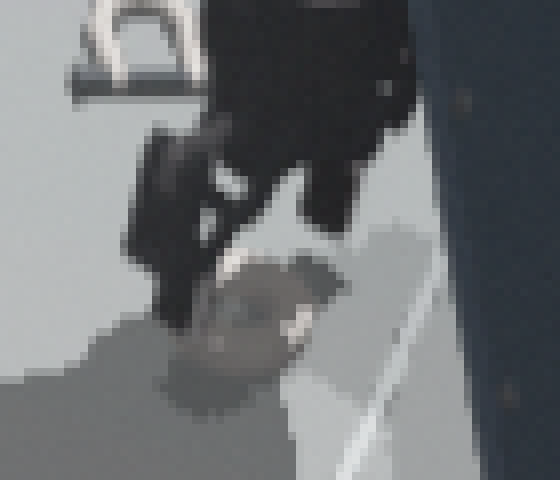

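Request:
apply_moves:
  motion:
    - [80,0,0.3,0,0]
    - [80,0,0.4,0,0]
    - [60,0,0.4,0,0]
    - [50,0,0.4,0,0]
    - [50,0,0.4,0,0]
    - [50,0,0.4,0,0]
    - [50,0,0.4,0,0]
  squeeze: 30

```text
t: 6.42
tcp_pos: [0.4078, -0.2788, -0.0289]
tool_rot: [-0.692, 0.142, -0.142, 0.693]
force: [-0.9, 1.5, 5.2]
finger_gap: 0.685
```

```bash
python3 - <<'E'
from go import *
plan(.409,-.278,.001)
c=manip.get_calibration("wrist");im=manip.snapshot("wrist")[:,:,::-1].copy()
cv2.imwrite("pics/w6.png",im)
E
```

```text
t 6.42 tcp [ 0.4078 -0.2788 -0.0289] jaw 66.8 tooly [-0.     0.001 -1.   ] gap 58.5 F [-0.9  1.5  5.2] q1,q6 [-0.83 -1.99]
  final shift [ 0.025 -0.997  0.039] twist 0 | 0.1m up = [-2.000e-03 -3.333e+00  1.000e-03]
```

View pics/w6.png

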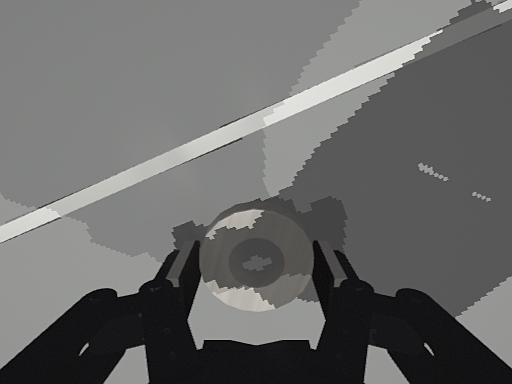

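Request:
apply_moves:
  motion:
    - [50,0,-0.2,0,0]
    - [50,0,-0.4,0,0]
    - [50,0,-0.7,0,0]
    - [50,0,-0.7,0,0]
    - [50,0,-0.7,0,0]
  squeeze: 40

```text
t: 7.1
tcp_pos: [0.4081, -0.2793, -0.0082]
tool_rot: [0.693, -0.142, 0.142, -0.693]
force: [0.2, -0.1, -3.3]
finger_gap: 0.673
```

```bash
python3 - <<'E'
from go import *
plan(.409,-.278,.001)
c=manip.get_calibration("wrist");im=manip.snapshot("wrist")[:,:,::-1].copy()
cv2.imwrite("pics/w7.png",im)
im=manip.snapshot("side")[:,:,::-1].copy()
cv2.imwrite("pics/side7.png",cv2.resize(im[110:170,300:370],None,fx=8,fy=8,interpolation=0))
E
```

```text
t 7.1 tcp [ 0.4081 -0.2793 -0.0082] jaw 66.8 tooly [ 0. -0. -1.] gap 57.5 F [ 0.2 -0.1 -3.3] q1,q6 [-0.83 -1.99]
  final shift [ 0.011 -0.306  0.05 ] twist 0 | 0.1m up = [ 1.000e-03 -3.333e+00 -0.000e+00]
```

View pics/w7.png

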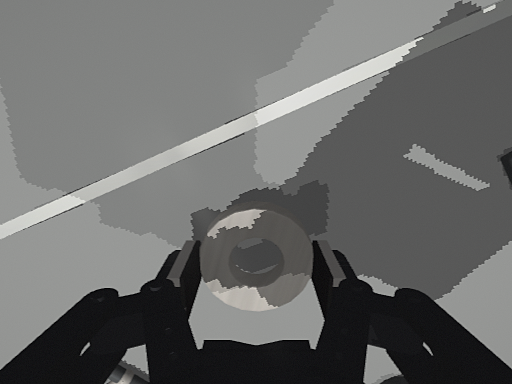

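View pics/side7.png

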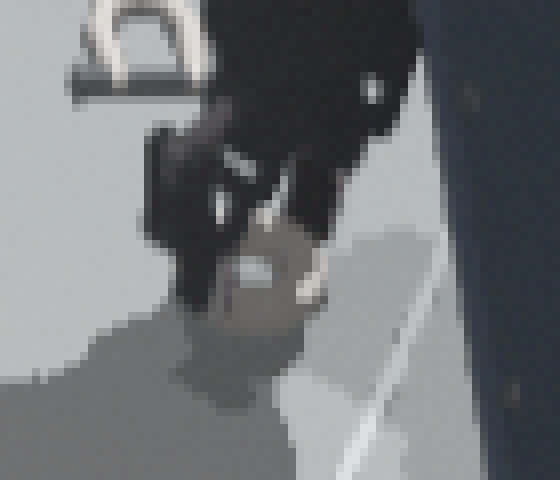

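The ring is lifted and held level, but only by its top ~3 mm. I set it back down and regrip 6 mm deeper.

Request:
apply_moves:
  motion:
    - [50,0,0.4,0,0]
    - [50,0,0.65,0,0]
    - [50,0,0.69,0,0]
    - [70,0,0.69,0,0]
    - [70,0,0.69,0,0]
    - [70,0,0.69,0,0]
    - [70,0,0.89,0,0]
    - [70,0,0.89,0,0]

```text
t: 8.2
tcp_pos: [0.4078, -0.279, -0.0355]
tool_rot: [-0.692, 0.142, -0.142, 0.693]
force: [0.6, -0.4, 0.0]
finger_gap: 0.822
```

Request:
apply_moves:
  motion:
    - [50,0,0,0,0]
    - [50,0,0,0,0]
    - [50,0,0,0,0]
    - [50,0,0,0,0]
  squeeze: 40

```text
t: 8.7
tcp_pos: [0.408, -0.279, -0.0346]
tool_rot: [-0.693, 0.142, -0.142, 0.693]
force: [-0.9, 0.5, 5.9]
finger_gap: 0.686
```

```bash
python3 - <<'E'
from go import *
plan(.409,-.278,.001)
im=manip.snapshot("wrist")[:,:,::-1].copy()
cv2.imwrite("pics/w8.png",im)
E
```

```text
t 8.7 tcp [ 0.408  -0.279  -0.0346] jaw 66.8 tooly [-0.  0. -1.] gap 58.6 F [-0.9  0.5  5.9] q1,q6 [-0.83 -1.99]
  final shift [ 0.019 -1.187  0.045] twist 0 | 0.1m up = [-1.000e-03 -3.333e+00  0.000e+00]
```

View pics/w8.png

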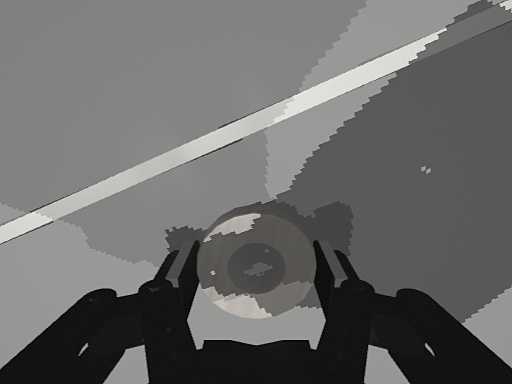

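```bash
python3 - <<'E'
from go import *
plan(.48,.05,.12);plan(.59,.394,.12)
E
```

```text
t 8.75 tcp [ 0.408  -0.279  -0.0346] jaw 66.8 tooly [-0.  0. -1.] gap 58.9 F [-0.2  0.5  5. ] q1,q6 [-0.83 -1.99]
  final shift [-2.116 -5.152 11.027] twist 0 | 0.1m up = [-1.000e-03 -3.333e+00  1.000e-03]
t 8.75 tcp [ 0.408  -0.279  -0.0346] jaw 66.8 tooly [-0.  0. -1.] gap 58.9 F [-0.2  0.5  5. ] q1,q6 [-0.83 -1.99]
  final shift [-3.265 -5.15  23.01 ] twist 0 | 0.1m up = [-1.000e-03 -3.333e+00  1.000e-03]
```

Request:
apply_moves:
  motion:
    - [50,0,-1,0,0]
    - [50,0,-3,0,0]
    - [50,0,-5.15,0,0]
    - [50,-0.3,-5.15,1.5,0]
    - [50,-0.6,-5.15,3,0]
    - [50,-0.9,-5.15,4.5,0]
    - [50,-1.2,-5.15,6.2,0]
    - [50,-1.6,-5.15,8,0]
    - [50,-1.9,-5.15,10,0]
    - [50,-2.2,-5.15,12,0]
    - [50,-2.4,-5.15,13.5,0]
    - [50,-2.6,-5.15,15,0]
  squeeze: 50

```text
t: 10.25
tcp_pos: [0.5131, 0.1669, 0.1187]
tool_rot: [0.693, -0.142, 0.141, -0.693]
force: [0.8, -0.7, -3.3]
finger_gap: 0.679
```

```bash
python3 - <<'E'
from go import *
plan(.59,.394,.12)
E
```

```text
t 10.25 tcp [0.5131 0.1669 0.1187] jaw 66.9 tooly [-0.001 -0.    -1.   ] gap 58.0 F [ 0.8 -0.7 -3.3] q1,q6 [ 0.11 -1.06]
  final shift [-0.618 -0.05   7.968] twist 0 | 0.1m up = [-4.000e-03 -3.333e+00 -3.000e-03]
```

Request:
apply_moves:
  motion:
    - [50,-0.1,0,1.5,0]
    - [50,-0.2,0,3,0]
    - [50,-0.3,0,4.5,0]
    - [50,-0.4,0,6,0]
    - [50,-0.5,0,7.2,0]
    - [50,-0.6,0,8,0]
    - [50,-0.6,0,8,0]
    - [50,-0.6,0,8,0]

```text
t: 11.25
tcp_pos: [0.5904, 0.3918, 0.1182]
tool_rot: [0.694, -0.143, 0.141, -0.692]
force: [-0.6, -0.0, -1.9]
finger_gap: 0.678
```

```bash
python3 - <<'E'
from go import *
plan(.5155,.426,.06)
im=manip.snapshot("wrist")[:,:,::-1].copy()
c=manip.get_calibration("wrist")
print(proj(c,[.5155,.426,.008]),proj(c,[.5155,.426,.054]))
cv2.imwrite("pics/w9.png",im)
E
```

```text
t 11.25 tcp [0.5904 0.3918 0.1182] jaw 66.8 tooly [-0.003 -0.002 -1.   ] gap 57.9 F [-0.6 -0.  -1.9] q1,q6 [ 0.43 -0.74]
  final shift [-2.742  1.945  0.071] twist 0 | 0.1m up = [-0.006 -3.333 -0.009]
[258.91879858  99.02310136] [259.31903194  97.9881161 ]
```

View pics/w9.png

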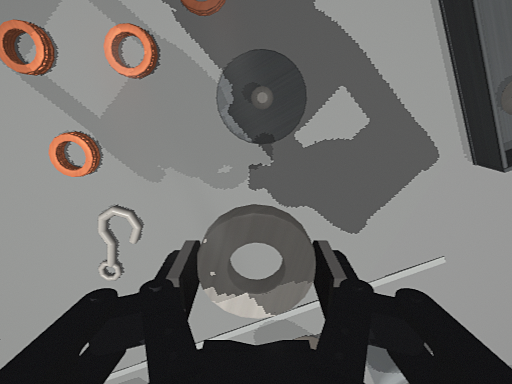

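```bash
python3 - <<'E'
from go import *
plan(.5163,.4275,.06);plan(.5163,.4275,-.0255)
E
```

```text
t 11.3 tcp [0.5907 0.3916 0.1186] jaw 66.8 tooly [-0.002 -0.001 -1.   ] gap 57.7 F [ 0.8  0.5 -1.4] q1,q6 [ 0.43 -0.74]
  final shift [-2.748  1.956  0.128] twist 0 | 0.1m up = [-0.005 -3.333 -0.008]
t 11.3 tcp [0.5907 0.3916 0.1186] jaw 66.8 tooly [-0.002 -0.001 -1.   ] gap 57.7 F [ 0.8  0.5 -1.4] q1,q6 [ 0.43 -0.74]
  final shift [-2.743  4.806  0.134] twist 0 | 0.1m up = [-0.005 -3.333 -0.008]
```

Request:
apply_moves:
  motion:
    - [50,-1,0,0,0]
    - [50,-2,0,0.1,0]
    - [50,-2.75,0.5,0.13,0]
    - [50,-2.75,1.5,0.13,0]
    - [50,-2.75,2,0.13,0]
    - [50,-2.75,2,0.13,0]
    - [50,-2.75,2,0.13,0]

```text
t: 12.18
tcp_pos: [0.5183, 0.4292, 0.0604]
tool_rot: [-0.692, 0.142, -0.143, 0.693]
force: [0.1, 0.9, -3.0]
finger_gap: 0.683
```

```bash
python3 - <<'E'
from go import *
plan(.5163,.4275,-.0255)
im=manip.snapshot("wrist")[:,:,::-1].copy()
cv2.imwrite("pics/w10.png",im)
im=manip.snapshot("top")[:,:,::-1].copy()
cv2.imwrite("pics/top10.png",cv2.resize(im[130:270,60:220],None,fx=4,fy=4))
E
```

```text
t 12.18 tcp [0.5183 0.4292 0.0604] jaw 66.8 tooly [ 0.002  0.001 -1.   ] gap 58.3 F [ 0.1  0.9 -3. ] q1,q6 [ 0.53 -0.64]
  final shift [-0.042  2.864 -0.082] twist 0 | 0.1m up = [ 0.004 -3.333  0.005]
```

View pics/w10.png

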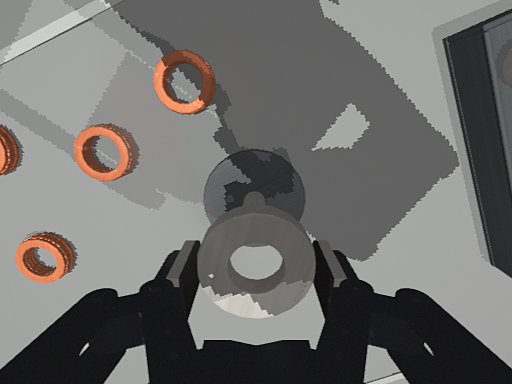

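Request:
apply_moves:
  motion:
    - [50,-0.04,0.6,-0.07,0]
    - [50,-0.04,1.2,-0.07,0]
    - [50,-0.04,1.8,-0.07,0]
    - [50,-0.04,2.3,-0.07,0]
    - [50,-0.04,2.6,-0.07,0]
    - [50,-0.04,2.8,-0.07,0]
    - [50,-0.04,2.85,-0.07,0]

```text
t: 13.15
tcp_pos: [0.5154, 0.4275, -0.0262]
tool_rot: [0.693, -0.142, 0.142, -0.693]
force: [1.5, 0.1, -2.9]
finger_gap: 0.682
```

```bash
python3 - <<'E'
from go import *
plan(.5163,.4275,-.0255)
im=manip.snapshot("wrist")[:,:,::-1].copy()
cv2.imwrite("pics/w11.png",im)
E
```

```text
t 13.15 tcp [ 0.5154  0.4275 -0.0262] jaw 66.8 tooly [ 0. -0. -1.] gap 58.2 F [ 1.5  0.1 -2.9] q1,q6 [ 0.53 -0.64]
  final shift [ 0.027 -0.025  0.011] twist 0 | 0.1m up = [ 0.    -3.333  0.   ]
```

View pics/w11.png

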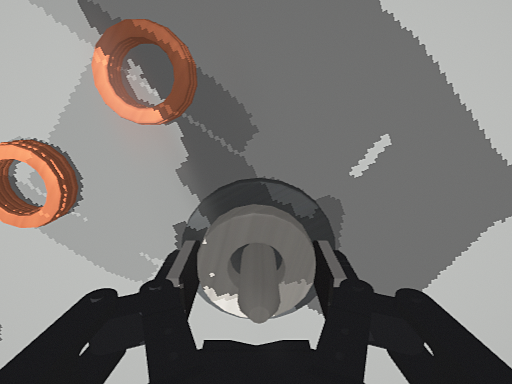

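Request:
apply_moves:
  motion:
    - [50,0.02,0.05,0.02,0]
    - [50,0.02,0.05,0.02,0]
    - [78,0.02,0.05,0.02,0]
    - [78,0.02,0.05,0.02,0]
    - [78,0.02,0.05,0.02,0]
    - [78,0.02,-1,0.02,0]
    - [78,0.02,-2.5,0.02,0]
    - [78,0.02,-4,0.02,0]
    - [78,0.02,-4,0.02,0]

```text
t: 14.32
tcp_pos: [0.5193, 0.4297, 0.0988]
tool_rot: [-0.69, 0.139, -0.145, 0.695]
force: [-0.8, 0.4, 0.4]
finger_gap: 0.916
```

```bash
python3 - <<'E'
from go import *
plan(.4735,.1025,.10)
im=manip.snapshot("wrist")[:,:,::-1].copy()
cv2.imwrite("pics/w12.png",im)
E
```

```text
t 14.32 tcp [0.5193 0.4297 0.0988] jaw 66.8 tooly [ 0.009  0.005 -1.   ] gap 78.3 F [-0.8  0.4  0.4] q1,q6 [ 0.53 -0.64]
  final shift [  2.89   -0.11  -10.626] twist 0 | 0.1m up = [ 0.02  -3.333  0.027]
```

View pics/w12.png

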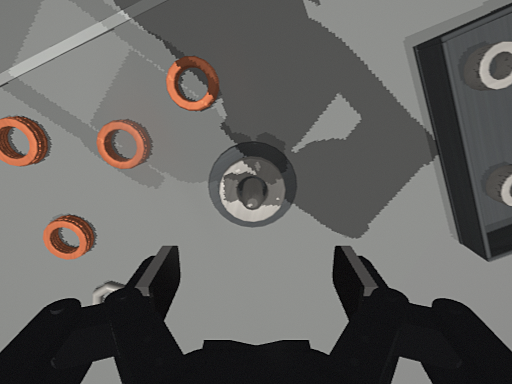

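The ring sits on the disc around the pin, at about (252,190). Next is the grommet.

Request:
apply_moves:
  motion:
    - [75,0.4,0,-1.5,0]
    - [75,0.8,0,-3.2,0]
    - [75,1.2,0,-5,0]
    - [75,1.7,0,-6.8,0]
    - [75,2.2,0,-8.5,0]
    - [75,2.6,0,-9.8,0]
    - [75,2.9,0,-10.63,0]
    - [75,2.9,0,-10.63,0]
    - [75,2.9,0,-10.63,0]

```text
t: 15.5
tcp_pos: [0.47, 0.1008, 0.0933]
tool_rot: [-0.693, 0.143, -0.142, 0.693]
force: [-0.9, -0.2, 0.7]
finger_gap: 0.877
```

```bash
python3 - <<'E'
from go import *
plan(.4735,.1025,.0)
im=manip.snapshot("wrist")[:,:,::-1].copy();c=manip.get_calibration("wrist")
cv2.imwrite("pics/w13.png",im)
g=cv2.cvtColor(im,cv2.COLOR_BGR2GRAY)
print(proj(c,[.4735,.1025,.018]))
E
```

```text
t 15.5 tcp [0.47   0.1008 0.0933] jaw 66.8 tooly [-0.002  0.    -1.   ] gap 74.9 F [-0.9 -0.2  0.7] q1,q6 [-0.02 -1.19]
  final shift [0.089 3.11  0.098] twist 0 | 0.1m up = [-5.000e-03 -3.333e+00 -1.000e-03]
[259.24960748 198.47814114]
```

View pics/w13.png

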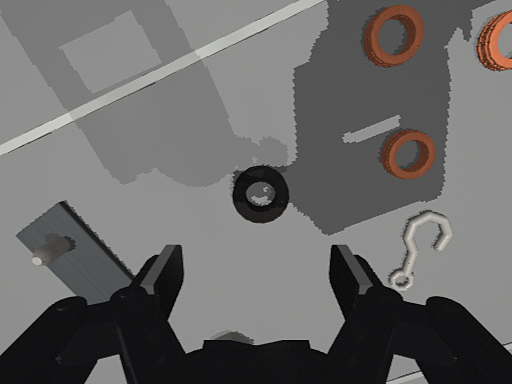

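```bash
python3 - <<'E'
from go import *
plan(.4728,.103,-.036)
E
```

```text
t 15.55 tcp [0.4702 0.1012 0.0935] jaw 66.8 tooly [-0.001  0.    -1.   ] gap 74.8 F [0.7 0.7 0.2] q1,q6 [-0.02 -1.19]
  final shift [0.059 4.317 0.091] twist 0 | 0.1m up = [-3.000e-03 -3.333e+00 -0.000e+00]
```

Request:
apply_moves:
  motion:
    - [72,0.06,1.5,0.09,0]
    - [72,0.06,3,0.09,0]
    - [72,0.06,4,0.09,0]
    - [72,0.06,4.3,0.09,0]
    - [72,0.06,4.3,0.09,0]
    - [42,0.06,4.3,0.09,0]
    - [42,0.06,4.3,0.09,0]
    - [42,0.06,4.3,0.09,0]
    - [42,0.06,4.3,0.09,0]
    - [42,0.06,4.3,0.09,0]
  squeeze: 30

```text
t: 16.8
tcp_pos: [0.4742, 0.1024, -0.0335]
tool_rot: [-0.692, 0.141, -0.143, 0.693]
force: [-0.2, 1.7, 7.8]
finger_gap: 0.594
```

```bash
python3 - <<'E'
from go import *
plan(.59,.394,.10)
im=manip.snapshot("wrist")[:,:,::-1].copy()
cv2.imwrite("pics/w14.png",im)
E
```

```text
t 16.8 tcp [ 0.4742  0.1024 -0.0335] jaw 66.8 tooly [ 0.003  0.    -1.   ] gap 50.7 F [-0.2  1.7  7.8] q1,q6 [-0.02 -1.18]
  final shift [-0.27  -4.438 10.461] twist 0 | 0.1m up = [ 0.008 -3.333  0.004]
```

View pics/w14.png

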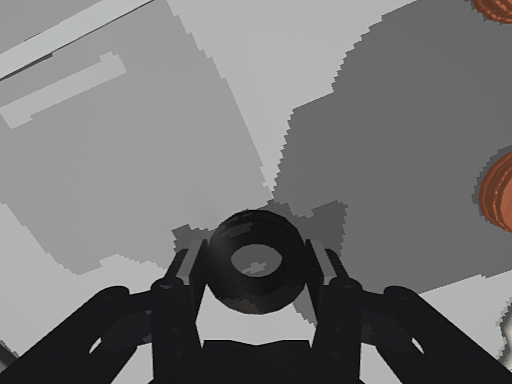

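```bash
python3 - <<'E'
from go import *
plan(.5155,.4282,.055)
E
```

```text
t 16.85 tcp [ 0.4742  0.1024 -0.0335] jaw 66.8 tooly [ 0.003  0.    -1.   ] gap 51.2 F [-0.8  1.   7.7] q1,q6 [-0.02 -1.18]
  final shift [-3.007 -2.945 10.529] twist 0 | 0.1m up = [ 0.008 -3.333  0.004]
```

Request:
apply_moves:
  motion:
    - [42,0,-1.5,0,0]
    - [42,0,-3,0,0]
    - [42,-0.5,-3.6,1.5,0]
    - [42,-1,-3.6,3.2,0]
    - [42,-1.5,-3.6,5,0]
    - [42,-2,-3.6,6.8,0]
    - [42,-2.5,-3.6,8.5,0]
    - [42,-2.8,-3.6,9.6,0]
    - [42,-3,-3.5,10.5,0]
    - [42,-3,-3,10.53,0]
    - [42,-3,-3,10.53,0]
    - [42,-3,-3,10.53,0]

```text
t: 18.35
tcp_pos: [0.5145, 0.4264, 0.0547]
tool_rot: [0.693, -0.143, 0.142, -0.692]
force: [-0.7, -0.4, -1.0]
finger_gap: 0.59
```

```bash
python3 - <<'E'
from go import *
plan(.5155,.4282,-.0105)
im=manip.snapshot("wrist")[:,:,::-1].copy()
cv2.imwrite("pics/w15.png",im)
E
```

```text
t 18.35 tcp [0.5145 0.4264 0.0547] jaw 66.7 tooly [-0.002 -0.001 -1.   ] gap 50.4 F [-0.7 -0.4 -1. ] q1,q6 [ 0.53 -0.64]
  final shift [0.009 2.172 0.073] twist 0 | 0.1m up = [-3.000e-03 -3.333e+00 -6.000e-03]
```

View pics/w15.png

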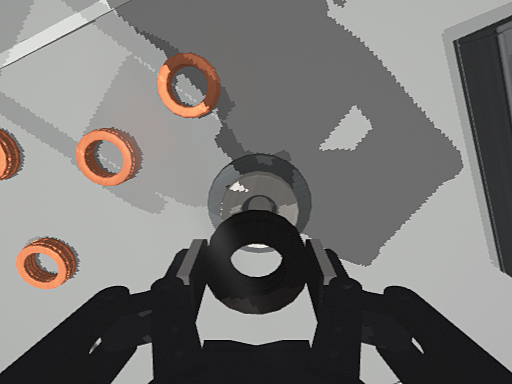

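Request:
apply_moves:
  motion:
    - [42,0.01,0.6,0.075,0]
    - [42,0.01,1.1,0.075,0]
    - [42,0.01,1.6,0.075,0]
    - [42,0.01,2.0,0.075,0]
    - [42,0.01,2.15,0.075,0]
    - [42,0.01,2.2,0.075,0]
    - [42,0.01,2.2,0.075,0]

```text
t: 19.27
tcp_pos: [0.5164, 0.4302, -0.0106]
tool_rot: [-0.692, 0.142, -0.142, 0.693]
force: [1.0, -0.3, -1.3]
finger_gap: 0.596
```

```bash
python3 - <<'E'
from go import *
plan(.5155,.4282,-.0115)
im=manip.snapshot("wrist")[:,:,::-1].copy()
cv2.imwrite("pics/w16.png",im)
E
```

```text
t 19.27 tcp [ 0.5164  0.4302 -0.0106] jaw 66.8 tooly [ 0.001  0.    -1.   ] gap 50.9 F [ 1.  -0.3 -1.3] q1,q6 [ 0.53 -0.64]
  final shift [-0.003  0.029 -0.073] twist 0 | 0.1m up = [ 2.000e-03 -3.333e+00  2.000e-03]
```

View pics/w16.png

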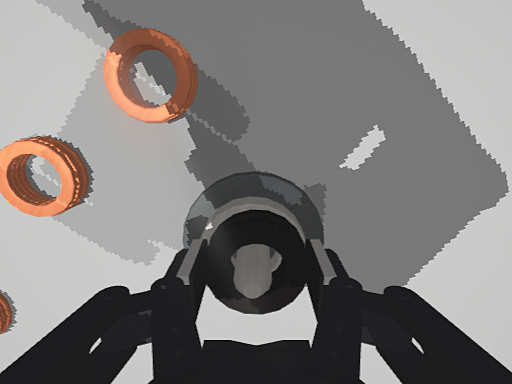

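Request:
apply_moves:
  motion:
    - [42,0,0.04,-0.06,0]
    - [42,0,0.05,-0.06,0]
    - [70,0,0.05,-0.06,0]
    - [70,0,0.05,-0.06,0]
    - [70,0,0.05,-0.06,0]
    - [70,0,-1,-0.06,0]
    - [70,0,-2.5,-0.06,0]
    - [70,0,-3.6,-0.06,0]
    - [70,0,-3.6,-0.06,0]

```text
t: 20.45
tcp_pos: [0.5175, 0.4295, 0.1003]
tool_rot: [-0.691, 0.14, -0.144, 0.694]
force: [-0.4, -0.0, 0.7]
finger_gap: 0.819
```

```bash
python3 - <<'E'
from go import *
plan(.395,.2507,.10)
im=manip.snapshot("wrist")[:,:,::-1].copy()
cv2.imwrite("pics/w17.png",im)
E
```

```text
t 20.45 tcp [0.5175 0.4295 0.1003] jaw 66.8 tooly [ 0.006  0.003 -1.   ] gap 69.9 F [-0.4 -0.   0.7] q1,q6 [ 0.53 -0.64]
  final shift [-1.406 -0.036 -7.088] twist 0 | 0.1m up = [ 0.014 -3.333  0.018]
```

View pics/w17.png

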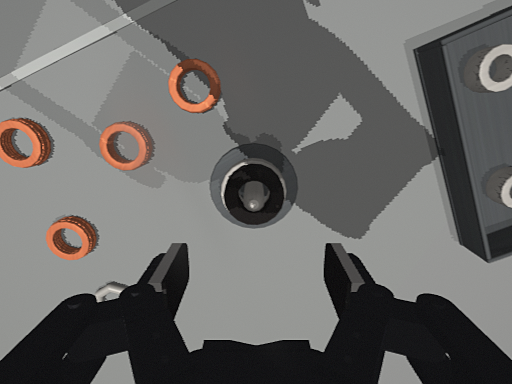

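The grommet is down over the ring, at about (253,194). Next is the nearest copper stack, at (.395,.251).

Request:
apply_moves:
  motion:
    - [70,-0.3,0,-1.5,0]
    - [70,-0.6,0,-3,0]
    - [70,-0.9,0,-4.6,0]
    - [70,-1.2,0,-6,0]
    - [70,-1.4,0,-7,0]
    - [70,-1.4,0,-7.1,0]
    - [70,-1.4,0,-7.1,0]
    - [70,-1.4,0,-7.1,0]

```text
t: 21.5
tcp_pos: [0.3941, 0.2499, 0.0967]
tool_rot: [-0.692, 0.142, -0.142, 0.693]
force: [-0.5, -0.5, -0.1]
finger_gap: 0.819
```

```bash
python3 - <<'E'
from go import *
plan(.395,.2507,-.034)
im=manip.snapshot("wrist")[:,:,::-1].copy();c=manip.get_calibration("wrist")
cv2.imwrite("pics/w18.png",im)
print(proj(c,[.395,.2507,.014]),proj(c,[.395,.2507,.007]))
hsv=cv2.cvtColor(im,cv2.COLOR_BGR2HSV);m=cv2.inRange(hsv,(0,100,50),(18,255,255))
n,l,s,ce=cv2.connectedComponentsWithStats(m)
for i in range(1,n):
    if s[i,4]>300: print(s[i],onplane(c,(s[i,0]+(s[i,2]-1)/2,s[i,1]+(s[i,3]-1)/2),.007).round(4))
E
```

```text
t 21.5 tcp [0.3941 0.2499 0.0967] jaw 66.8 tooly [ 0.001  0.    -1.   ] gap 70.0 F [-0.5 -0.5 -0.1] q1,q6 [ 0.32 -0.84]
  final shift [0.015 4.358 0.034] twist 0 | 0.1m up = [ 2.000e-03 -3.333e+00  3.000e-03]
[257.64655736 193.94516404] [257.60462669 191.75842679]
[ 410  113   57   50 1689] [0.4117 0.4178 0.007 ]
[ 236  166   47   47 1128] [0.393 0.253 0.007]
[ 334  169   49   47 1287] [0.4323 0.3374 0.007 ]
[ 263  256   43   43 1096] [0.4903 0.2398 0.007 ]
```

View pics/w18.png

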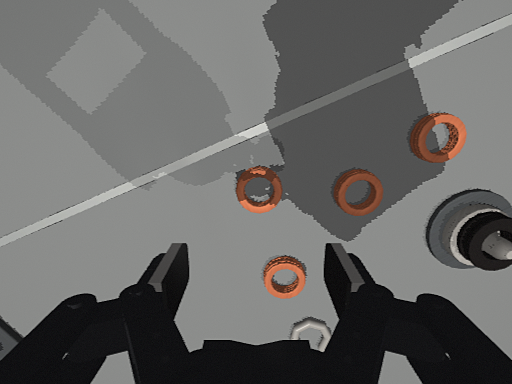

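The target at (259,190) is confirmed as the nearest stack, seen here with the other three at (357,192), (440,138) and (285,277).

Request:
apply_moves:
  motion:
    - [66,0,1.5,0.05,0]
    - [66,0,3,0.05,0]
    - [66,0,4,0.05,0]
    - [66,0,4.32,0.05,0]
    - [66,0,4.32,0.05,0]
    - [34,0,4.32,0.05,0]
    - [34,0,4.32,0.05,0]
    - [34,0,4.32,0.05,0]
    - [34,0,4.32,0.05,0]
    - [34,0,4.32,0.05,0]
  squeeze: 35

```text
t: 22.8
tcp_pos: [0.3946, 0.2509, -0.0311]
tool_rot: [-0.692, 0.141, -0.143, 0.693]
force: [-0.2, 0.6, 7.8]
finger_gap: 0.488
```

```bash
python3 - <<'E'
from go import *
plan(.5155,.4280,.07)
im=manip.snapshot("wrist")[:,:,::-1].copy();c=manip.get_calibration("wrist")
cv2.imwrite("pics/w19.png",im)
E
```

```text
t 22.8 tcp [ 0.3946  0.2509 -0.0311] jaw 66.8 tooly [ 0.003  0.001 -1.   ] gap 41.7 F [-0.2  0.6  7.8] q1,q6 [ 0.33 -0.84]
  final shift [ 1.387 -3.35   7.022] twist 0 | 0.1m up = [ 0.008 -3.333  0.008]
```

View pics/w19.png

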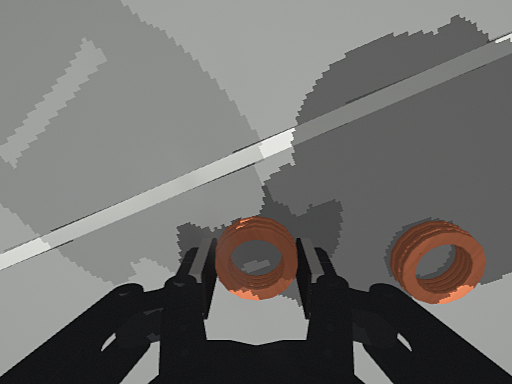

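Request:
apply_moves:
  motion:
    - [34,0,-1.5,0,0]
    - [34,0,-3,0,0]
    - [34,0.2,-4,1,0]
    - [34,0.5,-4,2.5,0]
    - [34,0.9,-4,4.2,0]
    - [34,1.2,-4,5.8,0]
    - [34,1.4,-4,6.8,0]
    - [34,1.4,-3.5,7.05,0]
    - [34,1.4,-3.35,7.05,0]
    - [34,1.4,-3.35,7.05,0]
    - [34,1.4,-3.35,7.05,0]

```text
t: 24.22
tcp_pos: [0.5149, 0.4273, 0.068]
tool_rot: [0.693, -0.143, 0.142, -0.692]
force: [0.4, -0.2, -1.0]
finger_gap: 0.483
```

```bash
python3 - <<'E'
from go import *
plan(.5157,.4285,.009)
im=manip.snapshot("wrist")[:,:,::-1].copy();c=manip.get_calibration("wrist")
cv2.imwrite("pics/w20.png",im)
E
```

```text
t 24.23 tcp [0.5149 0.4273 0.068 ] jaw 66.8 tooly [-0.001 -0.001 -1.   ] gap 41.3 F [ 0.4 -0.2 -1. ] q1,q6 [ 0.53 -0.64]
  final shift [0.01  1.966 0.05 ] twist 0 | 0.1m up = [-2.000e-03 -3.333e+00 -3.000e-03]
```

View pics/w20.png

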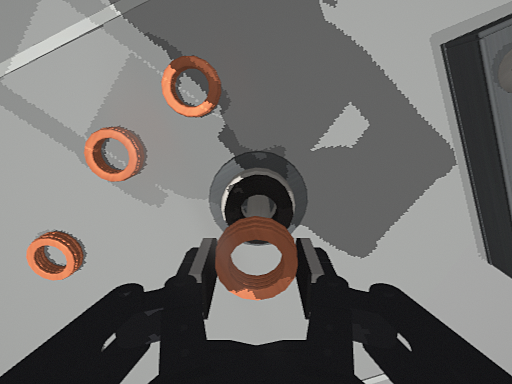

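Request:
apply_moves:
  motion:
    - [34,0.01,0.6,0.04,0]
    - [34,0.01,1.1,0.04,0]
    - [34,0.01,1.5,0.04,0]
    - [34,0.01,1.8,0.04,0]
    - [34,0.01,1.95,0.04,0]
    - [34,0.01,1.98,0.04,0]
    - [34,0.01,1.98,0.04,0]

```text
t: 25.15
tcp_pos: [0.5161, 0.4293, 0.009]
tool_rot: [-0.693, 0.142, -0.142, 0.693]
force: [-1.7, -0.9, 2.5]
finger_gap: 0.488
```

```bash
python3 - <<'E'
from go import *
plan(.5157,.4285,.009)
im=manip.snapshot("wrist")[:,:,::-1].copy();c=manip.get_calibration("wrist")
cv2.imwrite("pics/w21.png",im)
E
```

```text
t 25.15 tcp [0.5161 0.4293 0.009 ] jaw 66.8 tooly [ 0.  0. -1.] gap 41.7 F [-1.7 -0.9  2.5] q1,q6 [ 0.53 -0.64]
  final shift [-0.002  0.001 -0.031] twist 0 | 0.1m up = [ 1.000e-03 -3.333e+00  1.000e-03]
```

View pics/w21.png

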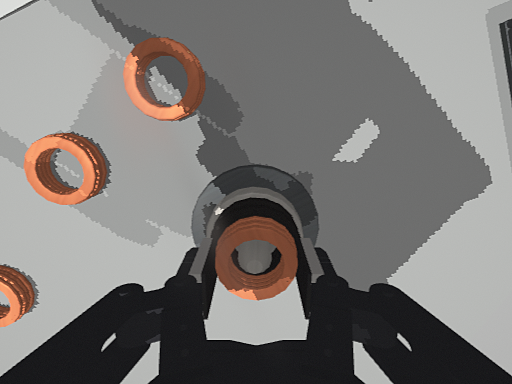

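Request:
apply_moves:
  motion:
    - [34,0,0.01,-0.02,0]
    - [65,0,0.01,-0.02,0]
    - [65,0,0.01,-0.02,0]
    - [65,0,0.01,-0.02,0]
    - [65,0,-1,-0.02,0]
    - [65,0,-2.5,-0.02,0]
    - [65,0,-3,-0.02,0]
    - [65,0,-3,-0.02,0]

```text
t: 26.2
tcp_pos: [0.5165, 0.429, 0.0995]
tool_rot: [-0.692, 0.142, -0.143, 0.693]
force: [-0.2, 0.0, -0.1]
finger_gap: 0.761
```

```bash
python3 - <<'E'
from go import *
plan(.55,.1,.10);plan(.597,-.2525,.10,51)
im=manip.snapshot("wrist")[:,:,::-1].copy();c=manip.get_calibration("wrist")
cv2.imwrite("pics/w22.png",im)
im=manip.snapshot("side")[:,:,::-1].copy()
cv2.imwrite("pics/side22.png",cv2.resize(im[280:384,140:260],None,fx=5,fy=5))
E
```

```text
t 26.2 tcp [0.5165 0.429  0.0995] jaw 66.8 tooly [ 0.002  0.001 -1.   ] gap 65.0 F [-0.2  0.  -0.1] q1,q6 [ 0.53 -0.64]
  final shift [ 5.345 -0.029 -9.641] twist 0 | 0.1m up = [ 0.005 -3.333  0.006]
t 26.2 tcp [0.5165 0.429  0.0995] jaw 66.8 tooly [ 0.002  0.001 -1.   ] gap 65.0 F [-0.2  0.  -0.1] q1,q6 [ 0.53 -0.64]
  final shift [ 11.413  -0.039 -19.824] twist 1.58 | 0.1m up = [ 0.005 -3.333  0.006]
```

View pics/w22.png

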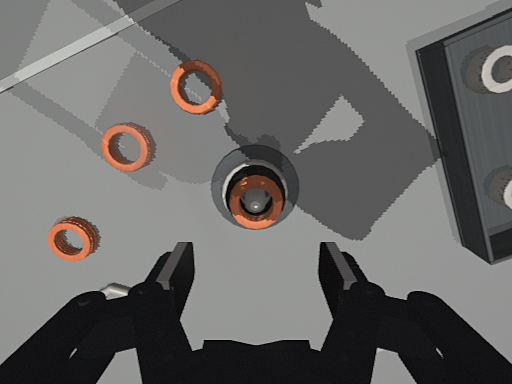

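View pics/side22.png

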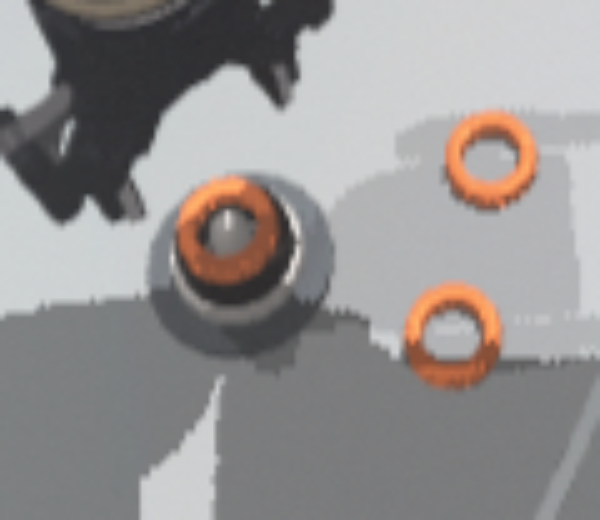

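The tall pin stack looks right in both views. Next is the latch arm.

Request:
apply_moves:
  motion:
    - [60,0.9,0,-1.5,0]
    - [60,1.9,0,-3.3,0]
    - [60,2.9,0,-5,0]
    - [60,3.9,0,-6.8,0.5]
    - [60,4.9,0,-8.5,1]
    - [60,5.9,0,-10.3,1.6]
    - [60,6.9,0,-12,1.6]
    - [60,7.9,0,-13.7,1.6]
    - [60,8.9,0,-15.5,1.6]
    - [60,9.9,0,-17.2,1.6]
    - [60,10.9,0,-18.9,1.6]
    - [60,11.4,0,-19.8,1.6]

```text
t: 27.8
tcp_pos: [0.5955, -0.2551, 0.0963]
tool_rot: [-0.666, 0.239, -0.237, 0.666]
force: [0.0, 0.2, -0.0]
finger_gap: 0.708
```

Request:
apply_moves:
  motion:
    - [60,0,0,0,0]
    - [60,0,0,0,0]

```text
t: 28.05
tcp_pos: [0.5949, -0.2505, 0.0968]
tool_rot: [-0.666, 0.239, -0.236, 0.667]
force: [0.2, -0.2, -0.2]
finger_gap: 0.702
```

```bash
python3 - <<'E'
from go import *
plan(.597,-.2525,-.034,51)
im=manip.snapshot("wrist")[:,:,::-1].copy();c=manip.get_calibration("wrist")
cv2.imwrite("pics/w23.png",im)
d=np.array([.777,-.629])
for k in(-50,-30,0,50): print(k,proj(c,[.597+d[0]*k/1e3,-.2525+d[1]*k/1e3,.014]).round(1))
E
```

```text
t 28.05 tcp [ 0.5949 -0.2505  0.0968] jaw 50.8 tooly [-0.003  0.003 -1.   ] gap 59.9 F [ 0.2 -0.2 -0.2] q1,q6 [-0.57 -1.46]
  final shift [ 0.113  4.359 -0.007] twist -0.02 | 0.1m up = [-0.014 -3.333 -0.   ]
-50 [256.1 141.5]
-30 [256.1 164.2]
0 [256.2 196.3]
50 [256.3 245.5]
```

View pics/w23.png

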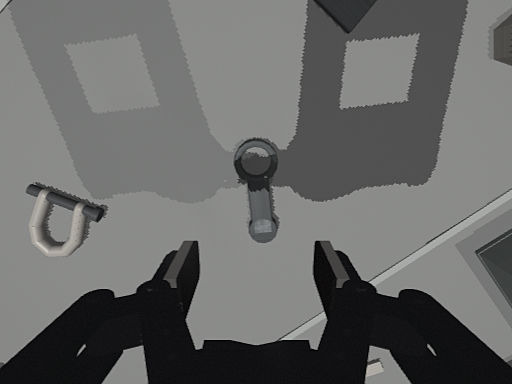

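```bash
python3 - <<'E'
from go import *
c=manip.get_calibration("wrist");im=cv2.imread("pics/w23.png");g=cv2.cvtColor(im,cv2.COLOR_BGR2GRAY)
cv2.imwrite("pics/w23c.png",cv2.resize(im[130:250,215:305],None,fx=5,fy=5,interpolation=2))
E=onplane(c,(256.2,162),.012)[:2];N=onplane(c,(263,231),.014)[:2];d=N-E
print(E,N,np.linalg.norm(d),np.degrees(np.arctan2(d[1],d[0])), E+d/np.linalg.norm(d)*.03)
E
```

```text
[ 0.57250752 -0.23260675] [ 0.62802236 -0.26935336] 0.06657485246621786 -33.50154043514582 [ 0.59752365 -0.24916553]
```

View pics/w23c.png

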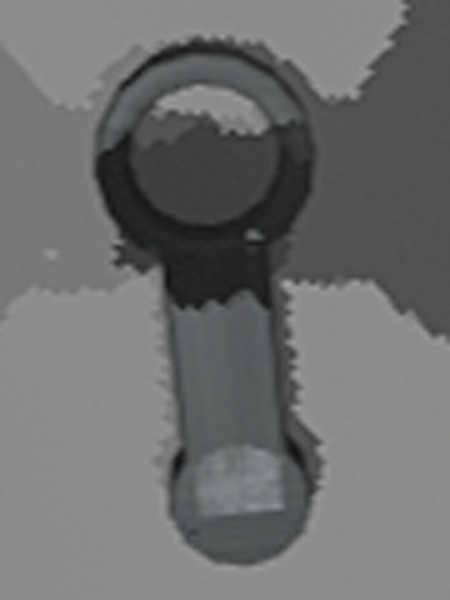

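```bash
python3 - <<'E'
from go import *
plan(.5975,-.2495,-.031,57)
E
```

```text
t 28.1 tcp [ 0.5952 -0.2501  0.0972] jaw 50.9 tooly [-0.003  0.002 -1.   ] gap 59.6 F [-0.6 -0.7  0.3] q1,q6 [-0.57 -1.46]
  final shift [0.062 4.273 0.064] twist -0.61 | 0.1m up = [-0.012 -3.333 -0.   ]
```

Request:
apply_moves:
  motion:
    - [50,0.06,1.5,0.06,-0.6]
    - [50,0.06,3,0.06,-0.6]
    - [50,0.06,3.9,0.06,-0.6]
    - [50,0.06,4.25,0.06,-0.6]
    - [50,0.06,4.25,0.06,-0.6]
    - [12,0.06,4.25,0.06,-0.6]
    - [12,0.06,4.25,0.06,-0.6]
    - [12,0.06,4.25,0.06,-0.6]
    - [12,0.06,4.25,0.06,-0.6]
    - [12,0.06,4.25,0.06,-0.6]
  squeeze: 45

```text
t: 29.35
tcp_pos: [0.6, -0.2523, -0.0272]
tool_rot: [0.678, -0.201, 0.203, -0.677]
force: [-0.4, 0.4, 6.2]
finger_gap: 0.218
```

```bash
python3 - <<'E'
from go import *
plan(.473,-.0905,.06,101.5)
im=manip.snapshot("wrist")[:,:,::-1].copy();c=manip.get_calibration("wrist")
cv2.imwrite("pics/w24.png",im)
E
```

```text
t 29.35 tcp [ 0.6    -0.2523 -0.0272] jaw 56.8 tooly [ 0.003 -0.001 -1.   ] gap 18.6 F [-0.4  0.4  6.2] q1,q6 [-0.57 -1.56]
  final shift [-6.488 -2.925  2.196] twist -4.47 | 0.1m up = [ 1.000e-02 -3.333e+00  1.000e-03]
```

View pics/w24.png

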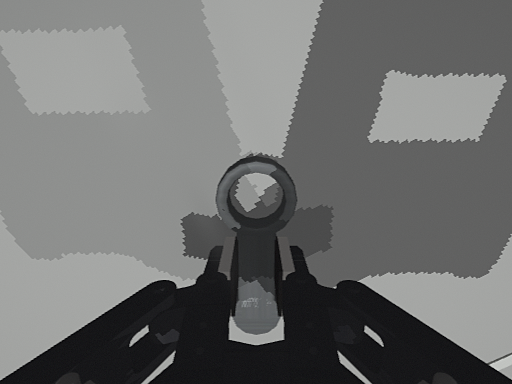

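```bash
python3 - <<'E'
from go import *
plan(.5367,-.0776,.08,101.5)
E
```

```text
t 29.4 tcp [ 0.6    -0.2523 -0.0272] jaw 56.8 tooly [ 0.003 -0.001 -1.   ] gap 18.3 F [0.3 0.9 6.5] q1,q6 [-0.57 -1.56]
  final shift [-4.945 -3.587  3.719] twist -4.47 | 0.1m up = [ 1.000e-02 -3.333e+00  1.000e-03]
```

Request:
apply_moves:
  motion:
    - [12,0,-1.5,0,0]
    - [12,0,-3,0,0]
    - [12,-0.5,-3.6,0.4,-0.6]
    - [12,-1.5,-3.6,1.1,-1.4]
    - [12,-2.5,-3.6,1.9,-2.2]
    - [12,-3.5,-3.6,2.6,-3]
    - [12,-4.3,-3.6,3.3,-3.8]
    - [12,-4.95,-3.6,3.72,-4.47]
    - [12,-4.95,-3.6,3.72,-4.47]
    - [12,-4.95,-3.6,3.72,-4.47]
    - [12,-4.95,-3.6,3.72,-4.47]

```text
t: 30.78
tcp_pos: [0.5365, -0.0782, 0.0791]
tool_rot: [0.704, 0.071, -0.07, -0.703]
force: [-0.6, -0.2, -2.2]
finger_gap: 0.22
```

```bash
python3 - <<'E'
from go import *
plan(.5367,-.0776,.08,101.5)
im=manip.snapshot("wrist")[:,:,::-1].copy();c=manip.get_calibration("wrist")
cv2.imwrite("pics/w25.png",im)
for z in(.008,.04):print(proj(c,[.4436,-.0965,z]))
E
```

```text
t 30.77 tcp [ 0.5365 -0.0782  0.0791] jaw 101.4 tooly [ 0.001 -0.001 -1.   ] gap 18.8 F [-0.6 -0.2 -2.2] q1,q6 [-0.35 -2.12]
  final shift [ 0.011 -0.031  0.02 ] twist -0.01 | 0.1m up = [ 3.000e-03 -3.333e+00 -3.000e-03]
[255.35316611  81.73739426]
[255.25911937  78.37257429]
```

View pics/w25.png

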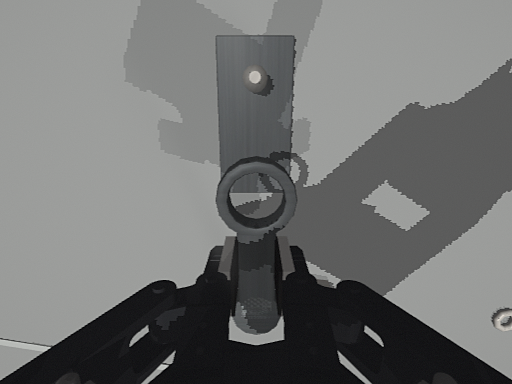

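```bash
python3 - <<'E'
from go import *
plan(.4763,-.0898,.03,101.5)
E
```

```text
t 30.82 tcp [ 0.5363 -0.0782  0.079 ] jaw 101.4 tooly [ 0.001 -0.    -1.   ] gap 18.5 F [ 0.2  0.7 -2.3] q1,q6 [-0.35 -2.12]
  final shift [-2.04   1.633  0.017] twist -0.01 | 0.1m up = [ 2.000e-03 -3.333e+00 -2.000e-03]
```

Request:
apply_moves:
  motion:
    - [12,-0.8,0,0.02,0]
    - [12,-1.7,0.5,0.02,0]
    - [12,-2.04,1.2,0.02,0]
    - [12,-2.04,1.6,0.02,0]
    - [12,-2.04,1.6,0.02,0]
    - [12,-2.04,1.6,0.02,0]

```text
t: 31.58
tcp_pos: [0.4769, -0.0891, 0.0313]
tool_rot: [0.704, 0.071, -0.07, -0.703]
force: [-0.4, -0.2, -2.1]
finger_gap: 0.221
```

```bash
python3 - <<'E'
from go import *
plan(.4763,-.0898,-.018,101.5)
im=manip.snapshot("wrist")[:,:,::-1].copy();c=manip.get_calibration("wrist")
cv2.imwrite("pics/w26.png",im)
E
```

```text
t 31.57 tcp [ 0.4769 -0.0891  0.0313] jaw 101.5 tooly [ 0.002 -0.001 -1.   ] gap 18.9 F [-0.4 -0.2 -2.1] q1,q6 [-0.42 -2.19]
  final shift [-0.027  1.645 -0.016] twist 0.0 | 0.1m up = [ 0.005 -3.333 -0.004]
```

View pics/w26.png

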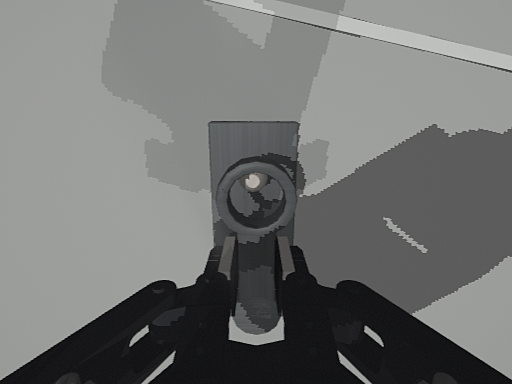

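Request:
apply_moves:
  motion:
    - [12,0.04,0.3,-0.05,0]
    - [12,0.04,0.7,-0.05,0]
    - [12,0.04,1.1,-0.05,0]
    - [12,0.04,1.4,-0.05,0]
    - [12,0.04,1.6,-0.05,0]
    - [12,0.04,1.66,-0.05,0]
    - [12,0.04,1.68,-0.05,0]

```text
t: 32.5
tcp_pos: [0.4768, -0.0898, -0.0192]
tool_rot: [-0.703, -0.071, 0.071, 0.704]
force: [-0.5, 0.4, 2.7]
finger_gap: 0.217
```

```bash
python3 - <<'E'
from go import *
plan(.4763,-.0898,-.019,101.5)
im=manip.snapshot("wrist")[:,:,::-1].copy();c=manip.get_calibration("wrist")
cv2.imwrite("pics/w27.png",im)
E
```

```text
t 32.5 tcp [ 0.4768 -0.0898 -0.0192] jaw 101.5 tooly [-0.  0. -1.] gap 18.5 F [-0.5  0.4  2.7] q1,q6 [-0.42 -2.19]
  final shift [-0.018 -0.008  0.003] twist 0.0 | 0.1m up = [-1.000e-03 -3.333e+00  1.000e-03]
```

View pics/w27.png

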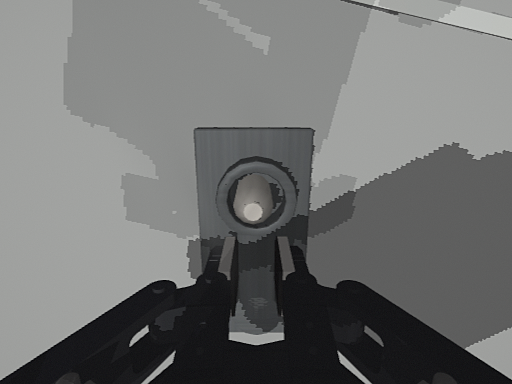

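Request:
apply_moves:
  motion:
    - [12,0,0.02,0,0]
    - [48,0,0.02,0,0]
    - [48,0,0.02,0,0]
    - [48,0,0.02,0,0]
    - [55,0,-1,0,0]
    - [55,0,-2.5,0,0]
    - [62,0,-4,0,0]
    - [62,0,-4,0,0]

```text
t: 33.55
tcp_pos: [0.4796, -0.0909, 0.1036]
tool_rot: [0.705, 0.073, -0.069, -0.702]
force: [0.2, -0.5, -0.8]
finger_gap: 0.726
```

```bash
python3 - <<'E'
from go import *
plan(.633,-.001,.10)
im=manip.snapshot("wrist")[:,:,::-1].copy();c=manip.get_calibration("wrist")
cv2.imwrite("pics/w28.png",im)
E
```

```text
t 33.55 tcp [ 0.4796 -0.0909  0.1036] jaw 101.5 tooly [ 0.007 -0.003 -1.   ] gap 62.0 F [ 0.2 -0.5 -0.8] q1,q6 [-0.42 -2.19]
  final shift [5.609 0.149 1.915] twist 0 | 0.1m up = [ 0.022 -3.333 -0.015]
```

View pics/w28.png

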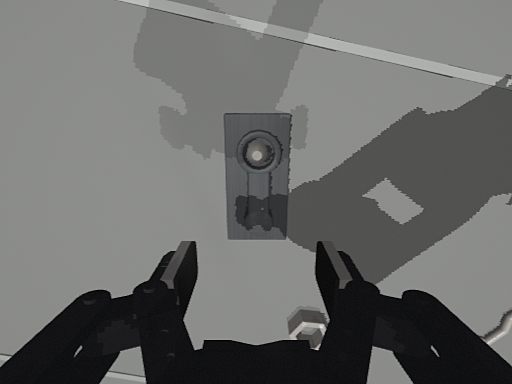

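The latch lies along the plate with its eye around the pin, at (257,152). Next is the nut.

Request:
apply_moves:
  motion:
    - [62,1.5,0,0.5,0]
    - [62,3,0,1,0]
    - [62,4.5,0,1.5,0]
    - [62,5.6,0.1,1.9,0]
    - [62,5.6,0.1,1.9,0]
    - [62,5.6,0.1,1.9,0]

```text
t: 34.35
tcp_pos: [0.6283, -0.0004, 0.0957]
tool_rot: [-0.703, -0.069, 0.073, 0.704]
force: [-0.3, -0.3, -0.6]
finger_gap: 0.726
```

```bash
python3 - <<'E'
from go import *
plan(.633,-.001,.10)
im=manip.snapshot("wrist")[:,:,::-1].copy();c=manip.get_calibration("wrist")
cv2.imwrite("pics/w29.png",im)
cv2.imwrite("pics/w29c.png",cv2.resize(im[140:240,200:310],None,fx=6,fy=6,interpolation=2))
print(proj(c,[.633,-.001,.02]))
E
```

```text
t 34.35 tcp [ 6.283e-01 -4.000e-04  9.570e-02] jaw 101.5 tooly [-0.004  0.    -1.   ] gap 62.0 F [-0.3 -0.3 -0.6] q1,q6 [-0.18 -1.95]
  final shift [ 0.149 -0.144 -0.05 ] twist 0 | 0.1m up = [-0.014 -3.333  0.005]
[253.52543072 200.41773733]
```

View pics/w29c.png

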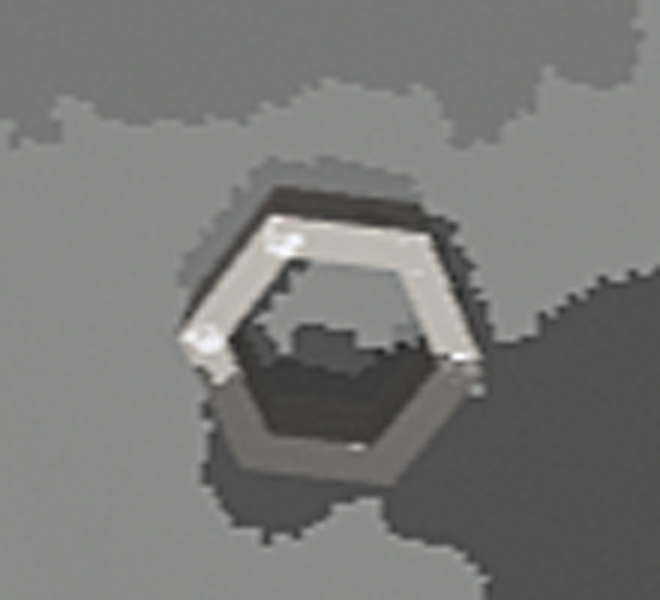

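View pics/w29.png

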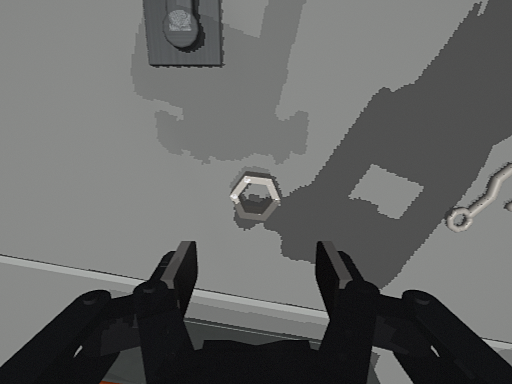

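```bash
python3 - <<'E'
from go import *
c=manip.get_calibration("wrist")
C=np.array([(275,218),(435,238),(483,365),(390,487),(240,470),(180,340)])/6+[200,140]-.4
P=np.array([onplane(c,u,.02)[:2] for u in C])*1000
print(P.round(1),P.mean(0), [np.hypot(*(P[i]-P[i+3])).round(1) for i in range(3)])
e=np.roll(P,-1,0)-P; a=(np.degrees(np.arctan2(e[:,1],e[:,0]))+90)%60; print(a)
m=P.mean(0)/1000
plan(m[0],m[1],-.028,a.mean()+60)
E
```

```text
[[612.3 -12.4]
 [610.6  11.2]
 [628.3  22.4]
 [650.3  12.9]
 [652.1 -10.2]
 [633.4 -22.8]] [6.31145203e+02 1.83005828e-01] [np.float64(45.6), np.float64(46.7), np.float64(45.5)]
[4.17371059 2.49240173 6.48256084 4.53250972 4.00783965 3.90834065]
t 34.4 tcp [ 0.6283 -0.0008  0.0962] jaw 101.5 tooly [-0.004  0.    -1.   ] gap 62.1 F [ 0.1  0.6 -1. ] q1,q6 [-0.18 -1.95]
  final shift [0.114 4.138 0.007] twist 3.72 | 0.1m up = [-0.012 -3.333  0.004]
```

Request:
apply_moves:
  motion:
    - [62,0.05,0.5,0,1]
    - [62,0.11,1.2,0.01,2]
    - [62,0.11,1.8,0.01,3]
    - [62,0.11,2.4,0.01,3.72]
    - [62,0.11,3.3,0.01,3.72]
    - [62,0.11,3.9,0.01,3.72]
    - [62,0.11,4.13,0.01,3.72]
    - [62,0.11,4.13,0.01,3.72]

```text
t: 35.4
tcp_pos: [0.6332, 0.0002, -0.0265]
tool_rot: [0.689, -0.158, 0.157, -0.689]
force: [1.6, -0.4, -0.1]
finger_gap: 0.728
```

Request:
apply_moves:
  motion:
    - [30,0,0,0,0]
    - [30,0,0,0,0]
    - [30,0,0,0,0]
    - [30,0,0,0,0]
    - [30,0,0,0,0]
  squeeze: 35

```text
t: 36.02
tcp_pos: [0.6344, 0.0003, -0.0251]
tool_rot: [-0.689, 0.156, -0.158, 0.689]
force: [-0.1, -1.2, 5.6]
finger_gap: 0.454
```

```bash
python3 - <<'E'
from go import *
plan(.4425,-.0967,.06)
im=manip.snapshot("wrist")[:,:,::-1].copy();c=manip.get_calibration("wrist")
cv2.imwrite("pics/w30.png",im)
E
```

```text
t 36.02 tcp [ 6.344e-01  3.000e-04 -2.510e-02] jaw 64.3 tooly [ 0.002 -0.    -1.   ] gap 38.8 F [-0.1 -1.2  5.6] q1,q6 [-0.18 -1.3 ]
  final shift [-4.358 -2.851 -5.685] twist 0 | 0.1m up = [ 7.000e-03 -3.333e+00  2.000e-03]
```

View pics/w30.png

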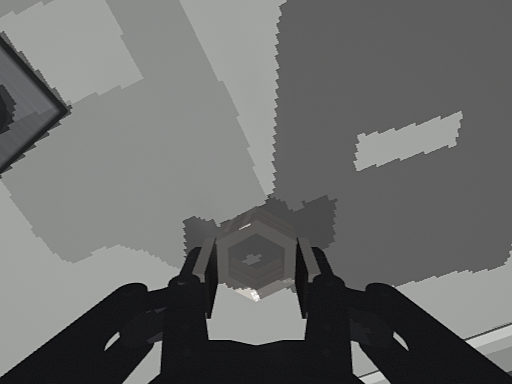

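```bash
python3 - <<'E'
from go import *
plan(.4997,-.1242,.08)
E
```

```text
t 36.08 tcp [ 6.344e-01  3.000e-04 -2.510e-02] jaw 64.3 tooly [ 0.002 -0.    -1.   ] gap 38.9 F [ 0.2 -0.3  5.3] q1,q6 [-0.18 -1.3 ]
  final shift [-2.241 -3.512 -5.685] twist 0 | 0.1m up = [ 7.000e-03 -3.333e+00  2.000e-03]
```

Request:
apply_moves:
  motion:
    - [30,0,-1.5,0,0]
    - [30,0,-3,0,0]
    - [30,-0.4,-3.5,-1,0]
    - [30,-1,-3.5,-2.5,0]
    - [30,-1.6,-3.5,-4,0]
    - [30,-2.1,-3.5,-5.2,0]
    - [30,-2.24,-3.5,-5.68,0]
    - [30,-2.24,-3.5,-5.68,0]
    - [30,-2.24,-3.5,-5.68,0]

```text
t: 37.2
tcp_pos: [0.5003, -0.1236, 0.0787]
tool_rot: [-0.689, 0.157, -0.157, 0.689]
force: [0.5, 0.5, -1.4]
finger_gap: 0.458
```

```bash
python3 - <<'E'
from go import *
plan(.4425+.0032,-.0967-.0015,.045)
im=manip.snapshot("wrist")[:,:,::-1].copy();c=manip.get_calibration("wrist")
cv2.imwrite("pics/w31.png",im)
cv2.imwrite("pics/w31c.png",cv2.resize(im[60:310,180:330],None,fx=4,fy=4,interpolation=2)[:,:][200:800] if 0 else cv2.resize(im[70:310,180:330],None,fx=2.4,fy=2.4,interpolation=2))
for z in(.022,.04):print(proj(c,[.4425,-.0967,z]))
E
```

```text
t 37.2 tcp [ 0.5003 -0.1236  0.0787] jaw 64.3 tooly [ 0.001 -0.    -1.   ] gap 39.1 F [ 0.5  0.5 -1.4] q1,q6 [-0.46 -1.58]
  final shift [-2.009  1.122 -0.024] twist 0 | 0.1m up = [ 4.000e-03 -3.333e+00  1.000e-03]
[255.44735899 123.67602227]
[255.39563205 125.34024682]
```

View pics/w31c.png

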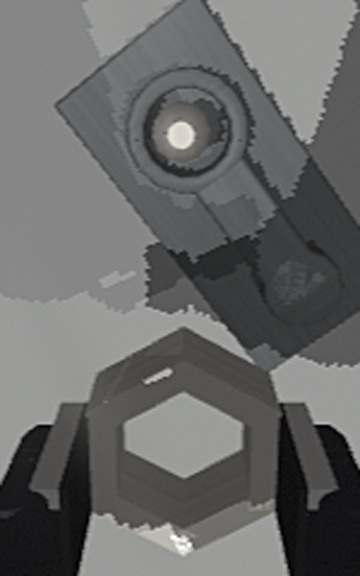

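Request:
apply_moves:
  motion:
    - [30,-0.8,0,0,0]
    - [30,-1.6,0.4,-0.02,0]
    - [30,-2,1.1,-0.02,0]
    - [30,-2,1.5,-0.02,0]
    - [30,-2,1.5,-0.02,0]
    - [30,-2,1.5,-0.02,0]

```text
t: 38.0
tcp_pos: [0.4462, -0.099, 0.034]
tool_rot: [0.69, -0.156, 0.158, -0.689]
force: [0.5, 0.4, -0.6]
finger_gap: 0.457
```

```bash
python3 - <<'E'
from go import *
plan(.4425+.0030,-.0967-.0014,-.0025)
im=manip.snapshot("wrist")[:,:,::-1].copy();c=manip.get_calibration("wrist")
cv2.imwrite("pics/w32c.png",cv2.resize(im[130:330,180:330],None,fx=3,fy=3,interpolation=2))
E
```

```text
t 38.0 tcp [ 0.4462 -0.099   0.034 ] jaw 64.3 tooly [ 0.002 -0.001 -1.   ] gap 39.0 F [ 0.5  0.4 -0.6] q1,q6 [-0.46 -1.59]
  final shift [-0.037  1.215  0.017] twist 0 | 0.1m up = [ 0.007 -3.333 -0.   ]
```

View pics/w32c.png

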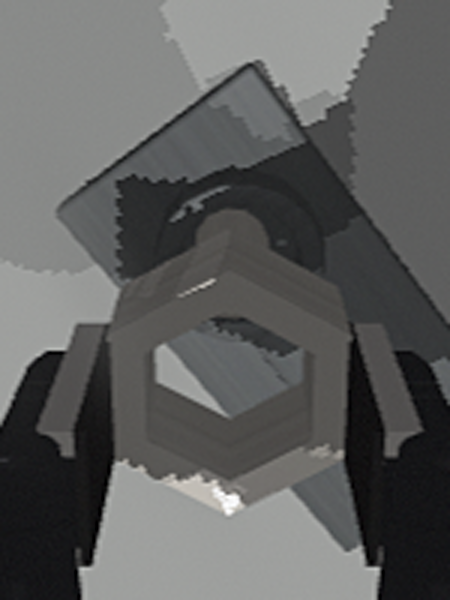

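Request:
apply_moves:
  motion:
    - [30,-0.04,0.3,0.01,0]
    - [30,-0.04,0.6,0.01,0]
    - [30,-0.04,0.9,0.01,0]
    - [30,-0.04,1.1,0.01,0]
    - [30,-0.04,1.2,0.01,0]
    - [30,-0.04,1.23,0.01,0]
    - [30,-0.04,1.23,0.01,0]

```text
t: 38.92
tcp_pos: [0.4439, -0.0978, -0.003]
tool_rot: [0.689, -0.157, 0.157, -0.689]
force: [0.6, 0.5, -2.1]
finger_gap: 0.451
```

```bash
python3 - <<'E'
from go import *
plan(.4425+.0030,-.0967-.0014,-.003)
im=manip.snapshot("wrist")[:,:,::-1].copy();c=manip.get_calibration("wrist")
cv2.imwrite("pics/w33c.png",cv2.resize(im[130:330,180:330],None,fx=3,fy=3,interpolation=2))
E
```

```text
t 38.92 tcp [ 0.4439 -0.0978 -0.003 ] jaw 64.3 tooly [ 0.001 -0.    -1.   ] gap 38.5 F [ 0.6  0.5 -2.1] q1,q6 [-0.46 -1.59]
  final shift [ 0.051 -0.001  0.014] twist 0 | 0.1m up = [ 2.000e-03 -3.333e+00 -0.000e+00]
```

View pics/w33c.png

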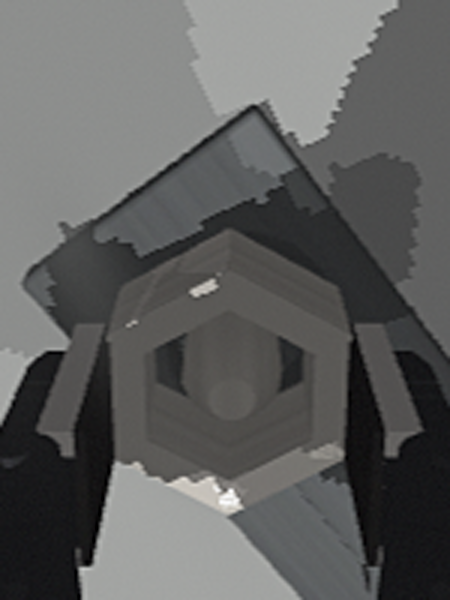

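Request:
apply_moves:
  motion:
    - [30,0.04,0.03,0,0]
    - [30,0.04,0.06,0,0]
    - [30,0.04,0.06,0,0]

```text
t: 39.35
tcp_pos: [0.4441, -0.0978, -0.0033]
tool_rot: [-0.689, 0.157, -0.157, 0.689]
force: [-4.0, 0.6, 17.4]
finger_gap: 0.458
```

Request:
apply_moves:
  motion:
    - [30,0,-0.04,0,0]
    - [60,0,-0.04,0,0]
    - [60,0,-0.04,0,0]
    - [60,0,-0.04,0,0]
    - [60,0,-1,0,0]
    - [60,0,-2.5,0,0]
    - [60,0,-4,0,0]
    - [60,0,-4,0,0]

```text
t: 40.35
tcp_pos: [0.4472, -0.0993, 0.1178]
tool_rot: [0.69, -0.155, 0.16, -0.689]
force: [0.1, -0.2, 0.8]
finger_gap: 0.7
```

```bash
python3 - <<'E'
from go import *
plan(.5,-.1,.12)
im=manip.snapshot("wrist")[:,:,::-1].copy();c=manip.get_calibration("wrist")
cv2.imwrite("pics/w34.png",im)
for n in("side","top"):
    im=manip.snapshot(n)[:,:,::-1].copy();cv2.imwrite(f"pics/{n}34.png",im)
E
```

```text
t 40.35 tcp [ 0.4472 -0.0993  0.1178] jaw 64.3 tooly [ 0.007 -0.003 -1.   ] gap 59.8 F [ 0.1 -0.2  0.8] q1,q6 [-0.46 -1.59]
  final shift [ 1.598 -0.062  0.741] twist 0 | 0.1m up = [ 0.025 -3.333 -0.   ]
```

View pics/w34.png

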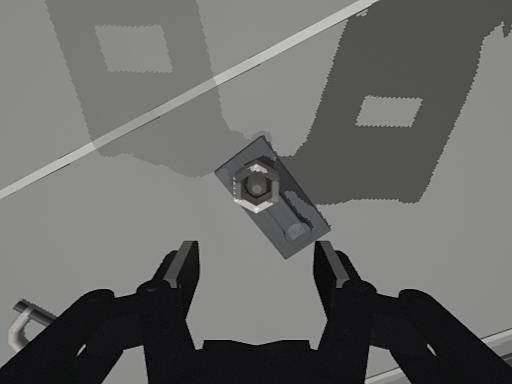

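View pics/side34.png

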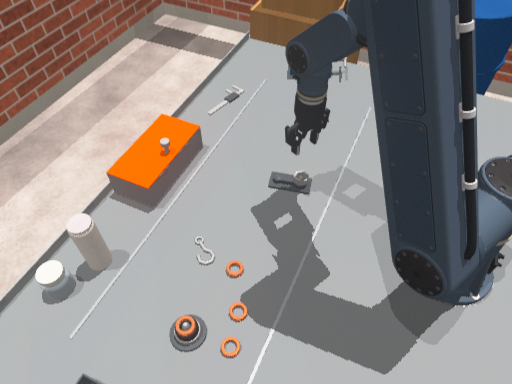

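```bash
python3 - <<'E'
from go import *
im=cv2.imread("pics/side34.png");w=cv2.imread("pics/w34.png")
a=cv2.resize(im[155:205,255:325],(560,400),interpolation=2);b=cv2.resize(im[305:355,160:215],(240,220),interpolation=2)
out=np.zeros((600,800,3),np.uint8);out[:400,:560]=a;out[:220,560:]=b;
out[220:520,500:]=cv2.resize(w[125:265,205:345],(300,300),interpolation=2);cv2.imwrite("pics/fin.png",out)
c=manip.get_calibration("side");t=manip.get_calibration("top")
print("tall: washer top",proj(c,[.516,.428,.054]),"nut top",proj(c,[.4425,-.0967,.042]))
cw=manip.get_calibration("wrist");print("wrist nut top centre",proj(cw,[.4425,-.0967,.042]))
# bystanders old/new difference
for n,r in(("top",[(150,190,175,210),(185,218,375,410)]),("side",[(230,270,190,220)])):
    A=cv2.imread(f"pics/{n}0.png");B=cv2.imread(f"pics/{n}34.png")
    for y0,y1,x0,x1 in r:
        d,_=cv2.phaseCorrelate(np.float32(cv2.cvtColor(A[y0:y1,x0:x1],6)),np.float32(cv2.cvtColor(B[y0:y1,x0:x1],6)));print(n,d)
E
```

```text
tall: washer top [185.32235742 324.51453345] nut top [301.25625293 176.35379473]
wrist nut top centre [256.91735426 194.66234127]
top (0.02291038600996842, 0.00815129098382883)
top (-0.028923959969162638, 0.013881919622956929)
side (0.013965319522348807, 0.03471786143752098)
```

View pics/fin.png

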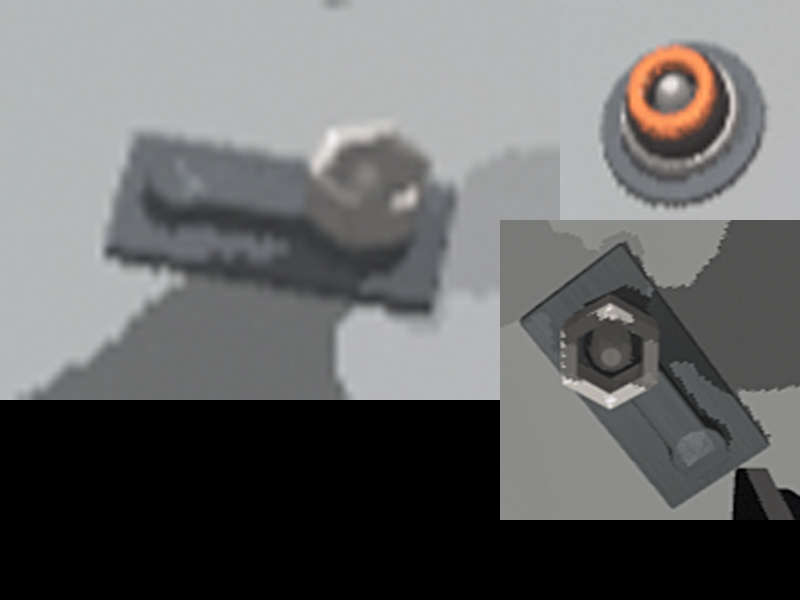

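View pics/top34.png

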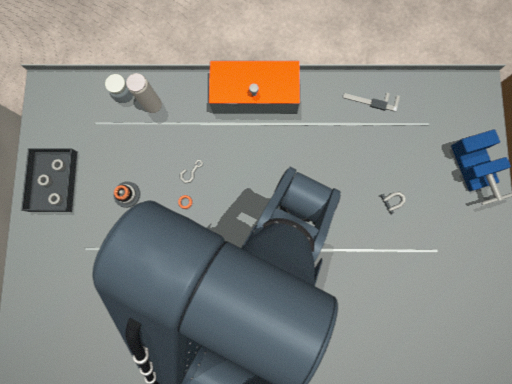

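```bash
python3 - <<'E'
from station import manip
print(manip.sign_off(), manip.sense()["t"])
E
```

```text
the job is handed in; nothing more can be done
the job is handed in; nothing more can be done
```

I put all five parts on their pins and handed the job in at about 40.5 s of the 144 s allowed. The hand-in gives no verdict, so these results rest on my own checks.

- **Tall pin:** from the bottom up it holds the ring, the grommet and the copper stack. Of the four copper-coloured rings, I used the one nearest the base (0.467 m).
- **Short pin:** the latch arm's eye is on the pin with the arm along the plate, and the hex nut is on top of the eye.

**Last checks:**
- Both stacks look flat and centred on their pins in the side and wrist views.
- The last three parts (copper stack, latch, nut) met resistance within about 1 mm of their expected seating heights. The nut was pressed on with 17 N.
- I released the ring and the grommet about a millimetre above their seats, so I judged those two by eye only.
- The scale hook and shackle showed no shift: under 0.05 px in the camera images.
- The gripper was clear of everything.

**What disagreed:**
- The fingertips sat roughly 30–40 mm above the reported TCP. My first grasp therefore closed above the ring, and I had to regrip it deeper. I worked with TCP heights down to about -35 mm after that.
- The finger opening read 1–2 mm less than the part widths.
- The wrist camera's predicted row for the nut was about 7 px off. I relied on the nut's position relative to the pin top instead, where they agreed within about 1 mm.

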